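Stir down and cover the polishing pot

ROBOT

A 6-joint arm with a two-finger parallel gripper is mounted at the origin on the work surface. World frame = base frame: x ahead of the robot, y to its left, z up, the work surface at z = 0. Lengths are in m, angles in rad, forces in N, time in s.
With the tool pointing down it reaches from about 0.25 to 0.725 m from the base axis. Payload 4 kg.
Tool frame: the origin (TCP) lies on the centre line of the jaws, within the pads' length; the fingertips stand 25 mm ahead of it and the grasp point (between the pads) lies 6 mm ahead of it; z points along the fingers, x is the direction in which the jaws open and shut, and the axes are right-handed (so a half turn about z gives the same grasp; the last joint's range is limited). The gripper opens to 85 mm and grips with 20 to 120 N. Pads are 22 mm wide; open, the fingers measure 114 mm over their backs; the gripper's body (76 mm by 85 mm) begins 54 mm behind the grasp point. The pads swing forward as they close: fully open they stand 13 mm farther back than shut.
Start: joints at [1.271, 0.241, 0.005, 1.335, 0, 1.571], TCP at [0.148, 0.478, 0.256] pointing down, gripper open.
Joint ranges: [-2.72, 2.72], [-1.05, 1.87], [-1.09, 1.28], [-1.99, 2.15], [-1.42, 1.44], [-3.14, 3.14]. Speed limits (rad/s): [2.79, 2.79, 3.14, 3.14, 3.14, 3.14].

INTERFACE

Orientations are given as a unit quaternion [x, y, z, w].
In Python, from workcell import bot, imaging, order gives the robot as it stands.
- The arm moves only by the tool carry_out, never from a script. Its argument "moves" is a list of rows, each a list of 5 numbers: the shift along the tool's x, y, z scaled (see below), then the turn about the tool's z scaled (see below), then the opening, from -1 (shut) to 1 (fully open). In form: [[tx, ty, tz, roll, hand], ...]. A call has 1 to 20 rows; each row is the pose to reach, as a shift and turn from the pose commanded when the call began, along the tool's axes at that moment; what a row does not reach only later rows make up. The controller multiplies each number of a shift by 0.1 m and each number of a turn by 90 degrees. A row lasts 1/10 s, in which the tool goes at most 50 mm and 8.59 degrees, less where a joint would pass 70% of its speed; a pose out of reach is approached as far as the arm can. A call with a number of a shift or a turn outside -1 to 1 is refused whole. A call with a gripper value outside its range is refused whole. The fingers move at their own pace and stop on an object; the grip force is fixed at half the most. Time passes only in rows, so rows that repeat a pose let the fingers close. It gives the time, the measured TCP pose, the force and the opening at its end, in the units of the state.
- bot.get_obs(): the state, without advancing time (a new reading comes with each control period).
- imaging.camera(name): name is "side" or "top"; returns the picture (420x560x3 uint8, red, green, blue); there is no depth.
- imaging.camera_model(name): a dict with "fovy" (degrees; the focal length in pixels is half the picture's height over the tangent of half this angle, whatever the lens; pixels are square), "cx", "cy" (the principal point, pixels), "eye" and "rotation" of the camera in the world. Camera axes: x right, y up, looking along -z (the intrinsics and any distortion apply to the point x, -y, -z); pixel columns grow to the right and rows downward; lengths in m; the calibration is good to about 2 mm. A picture is of the moment at which its call begins. camera_model takes no time and is no camera call.
- order.job_done(): hands the job in, once; it reports no verdict.
The state is a dict: "clock": time; "joint_pos": joint angles; "joint_vel": joint speeds; "tau": joint torques, N m; "eef_pos": TCP position; "tool_rot": TCP orientation; "ft_force": force on the tool from outside, world axes, zero at the start; "ft_torque": the same for the moment, N m; "grip_width": finger opening in m.
Only numpy, scipy, OpenCV 4.12 (cv2) and the standard library are available. Lean on these libraries where they do the work, as an engineer would, in place of code of your own. Each camera call takes 0.05 s, during which the arm holds its last target.

TASK

Take the stirrer off its rack and, with its foot down close to the pot's floor, gently stir the heaped chips anticlockwise (seen from above) round the middle of the pot, at least three full turns and until every chip has come down and they lie in a single layer on the floor, none left on top of another. Then hang the stirrer upright in its rack again and set the lid fully home on the pot; keep every chip in the pot and do not shove or tip the small things standing about.

Things in the scene. Friction and masses are not known exactly. Their poses are not given: they have to be found in the camera images.
- pot: steel polishing pot, fixed to the bench: round, flat-bottomed, inside 120 mm wide, wall 3 mm, rim 62 mm and inner floor 6 mm above its origin (centre of the underside). Foot flange 142 mm wide, 4 mm thick. A small loop handle along its +x axis reaches 84 mm from the centre, 45 mm up. z up
- stirrer: stirrer hanging upright on the rack, 197 mm long; origin at the middle of its foot's underside, z up along the shank. Foot: steel bulb 17 mm wide, z 0 to 30 mm; shank 8 mm thick up to z 125; brass collar 30 mm wide, z 125 to 131; square wooden handle 18 x 18 mm, sides along x and y, z 131 to 197. 140 g
- stirrer_foot (a point): centre of the underside of the stirrer's foot (the stirrer's origin)
- stirrer_collar (a point): centre of the underside of the stirrer's collar, on the shank's axis, 125 mm above the foot
- rack: fixed wooden stand with a steel fork; origin on the bench below the hanging place, z up. Fork 6 mm thick, top at z 150 mm; slot 14 mm wide, open to -x, from x -23 (prong ends) to +16. The collar rests on the prongs at x = 0; the foot is wider than the slot, so the stirrer comes out and goes in sideways: lift a little, then -x. Post at x 43 to 61, to z 150; base x -45 to 85, 90 wide, 14 high
- rack_seat (a point): hanging place: middle between the prongs, on their upper face, 150 mm above the bench; stirrer_collar lies here when hung
- lid: the pot's steel lid, loose, flat on the bench, 40 mm high; origin at the centre of its underside, z up. Centring boss below 108 mm wide, z 0 to 7; plate 134 mm wide, z 7 to 12; round wooden knob 22 mm wide, z 12 to 40. On the pot the plate lies on the rim, the boss inside it (origin 55 mm above the pot's origin). 200 g
- chip0_center (a point): centre of a loose ceramic polishing chip, a stubby cylinder 18 mm wide and 16 mm high; at the start in the lower layer of the heap, centre 8 mm above the pot's floor
- chip1_center (a point): centre of a loose ceramic polishing chip, a stubby cylinder 18 mm wide and 16 mm high; at the start in the lower layer of the heap, centre 8 mm above the pot's floor
- chip2_center (a point): centre of a loose ceramic polishing chip, a stubby cylinder 18 mm wide and 16 mm high; at the start in the lower layer of the heap, centre 8 mm above the pot's floor
- chip3_center (a point): centre of a loose ceramic polishing chip, a stubby cylinder 18 mm wide and 16 mm high; at the start in the lower layer of the heap, centre 8 mm above the pot's floor
- chip4_center (a point): centre of a loose ceramic polishing chip, a stubby cylinder 18 mm wide and 16 mm high; at the start in the lower layer of the heap, centre 8 mm above the pot's floor
- chip5_center (a point): centre of a loose ceramic polishing chip, a stubby cylinder 18 mm wide and 16 mm high; at the start in the upper layer of the heap, on three others, centre 24 mm above the pot's floor
- chip6_center (a point): centre of a loose ceramic polishing chip, a stubby cylinder 18 mm wide and 16 mm high; at the start in the upper layer of the heap, on three others, centre 24 mm above the pot's floor
- jar: closed glass jar with a steel cap, 48 mm wide, 62 mm tall; a loose bystander, origin at the centre of its underside
- tin: closed dark steel tin, 50 mm wide, 50 mm tall; a loose bystander, origin at the centre of its underside
- weight: brass clock weight, 44 mm wide, 70 mm tall with a thin neck; a loose bystander, origin at the centre of its underside
- barrel: toothless brass clock drum, 44 mm wide, 32 mm tall with a thin arbor on top; a loose bystander, origin at the centre of its underside
- spool: wooden spool, 40 mm wide, 36 mm tall; a loose bystander, origin at the centre of its underside
- movement: brass clock movement (bystander, fixed): two 60 x 80 mm plates, 30 mm high in all; origin at the centre of its underside
Not all that is in view belongs to the job. There is more than one size of the stirrer; the job needs the largest.

How it is judged:
On the way, in this order (a step that is already met when the one before it is completed fails the run):
1. stirring anticlockwise, the stirrer's foot, within 14 mm of the pot's floor, passes the handle side (round 1) (x of stirrer_foot in the frame of pot between 0.01 and 0.056 m and y of stirrer_foot in the frame of pot between -0.009 and 0.009 m and z of stirrer_foot in the frame of pot below 0.02 m).
2. stirring anticlockwise, the stirrer's foot, within 14 mm of the pot's floor, passes the side a quarter turn anticlockwise from the handle (round 1) (y of stirrer_foot in the frame of pot between 0.01 and 0.056 m and x of stirrer_foot in the frame of pot between -0.009 and 0.009 m and z of stirrer_foot in the frame of pot below 0.02 m).
3. stirring anticlockwise, the stirrer's foot, within 14 mm of the pot's floor, passes the side opposite the handle (round 1) (x of stirrer_foot in the frame of pot between -0.056 and -0.01 m and y of stirrer_foot in the frame of pot between -0.009 and 0.009 m and z of stirrer_foot in the frame of pot below 0.02 m).
4. stirring anticlockwise, the stirrer's foot, within 14 mm of the pot's floor, passes the side three quarters round from the handle (round 1) (y of stirrer_foot in the frame of pot between -0.056 and -0.01 m and x of stirrer_foot in the frame of pot between -0.009 and 0.009 m and z of stirrer_foot in the frame of pot below 0.02 m).
5. stirring anticlockwise, the stirrer's foot, within 14 mm of the pot's floor, passes the handle side (round 2) (all of step 1).
6. stirring anticlockwise, the stirrer's foot, within 14 mm of the pot's floor, passes the side a quarter turn anticlockwise from the handle (round 2) (all of step 2).
7. stirring anticlockwise, the stirrer's foot, within 14 mm of the pot's floor, passes the side opposite the handle (round 2) (all of step 3).
8. stirring anticlockwise, the stirrer's foot, within 14 mm of the pot's floor, passes the side three quarters round from the handle (round 2) (all of step 4).
9. stirring anticlockwise, the stirrer's foot, within 14 mm of the pot's floor, passes the handle side (round 3) (all of step 5).
At the end, for the whole second after the job is handed in: All seven chips in the pot in one layer (centres at most 15 mm above its floor); stirrer hanging upright (0.12 rad) and still, collar on the fork within 10 mm of the hanging place; lid flat and at rest on the rim, boss inside, within 9 mm of centre (origin 50 to 57.5 mm above the pot's) (z of each of chip0_center, chip1_center, chip2_center, chip3_center, chip4_center, chip5_center, chip6_center in the frame of pot below 0.021 m and horizontal distance between each of chip0_center, chip1_center, chip2_center, chip3_center, chip4_center, chip5_center, chip6_center and pot below 0.06 m and horizontal distance between stirrer_collar and rack_seat below 0.01 m and z of stirrer_collar in the frame of rack_seat between -0.004 and 0.005 m and angle between stirrer's own z axis and vertical below 0.12 rad and linear speed of stirrer below 0.04 m/s and horizontal distance between lid and pot below 0.009 m and z of lid in the frame of pot between 0.05 and 0.0575 m and angle between lid's own z axis and vertical below 0.05 rad and linear speed of lid below 0.02 m/s and angular speed of lid below 0.3 rad/s); the robot touches nothing.
It fails at once if a chip leaves the pot (horizontal distance between any of chip0_center, chip1_center, chip2_center, chip3_center, chip4_center, chip5_center, chip6_center and pot above 0.068 m).
It fails at once if the stirrer is pressed or knocked against the pot with more than 25 N (contact force between stirrer and pot above 25 N).
It fails at once if the jar, tin, weight, drum or spool is shoved more than 25 mm or tipped over (distance of any of jar, tin, weight, barrel, spool from where it was at the start of the episode above 0.025 m or angle between any of jar, tin, weight, barrel, spool's own z axis and vertical above 0.5 rad).
It also fails if it takes over 72 s, if anything falls off the work surface, if the arm or the gripper's body presses on something with over 40 N, if the wrist force passes 120 N, or if a joint passes its speed limit or range.

## Working session

There is one attempt and no reset: what is moved stays moved. The work goes in short steps, Python scripts to look and compute and a tool call to move; the robot and the scene stay as the last step left them, time stands still between calls to the robot, and variables do not carry over. Pictures are saved under pics/ and viewed, and the job is handed in when it is done.

Besides the shell and the picture viewer there is one more tool, called after "Request:" by a JSON object that holds its "api" and its "payload", one argument or row to a line. carry_out: Moves the arm, as the interface text tells. Its arguments: {"type":"object","properties":{"moves":{"type":"array","items":{"type":"array","items":{"type":"number","minimum":-1,"maximum":1}}}},"required":["moves"]}

```bash
ls; mkdir -p pics; python3 - <<'E'
from workcell import bot, imaging, order
import cv2
print(bot.get_obs())
for n in("side","top"):
    cv2.imwrite(f"pics/{n}0.png",imaging.camera(n)[:,:,::-1]); print(n,imaging.camera_model(n))
E
```

```text
pics
{'clock': 0.0, 'joint_pos': array([1.27098480e+00, 2.41429837e-01, 3.74256382e-03, 1.33516574e+00,
       3.19166303e-06, 1.57079710e+00]), 'joint_vel': array([-0.0003959 , -0.00048469, -0.00021819,  0.0002085 ,  0.00160415,
       -0.00046302]), 'tau': array([ 7.00970813e-04, -3.72320795e+01,  2.52407062e+01,  1.69620174e-02,
        6.18919034e-05,  2.44004113e-06]), 'eef_pos': array([0.14750432, 0.4771629 , 0.25541145]), 'tool_rot': array([ 8.04779322e-01,  5.93573236e-01, -8.28536171e-04,  6.09113387e-04]), 'ft_force': array([-0.07584741, -0.30445879,  0.25402861]), 'ft_torque': array([ 0.04108211, -0.02059278, -0.00430139]), 'grip_width': 0.0855580410165029}
side {'fovy': 44.068424490421606, 'cx': 283.7213856464608, 'cy': 213.1934609229807, 'eye': array([ 0.18122321, -0.75806113,  0.78659826]), 'rotation': array([ 0.41295948, -0.08439796, -0.20250008,  0.88393166])}
top {'fovy': 43.783566292321815, 'cx': 273.7712053167738, 'cy': 212.21314922817294, 'eye': array([ 0.45235742, -0.00305583,  1.35866491]), 'rotation': array([ 0.00721027, -0.02600403, -0.70241462,  0.71125628])}
```

View pics/side0.png

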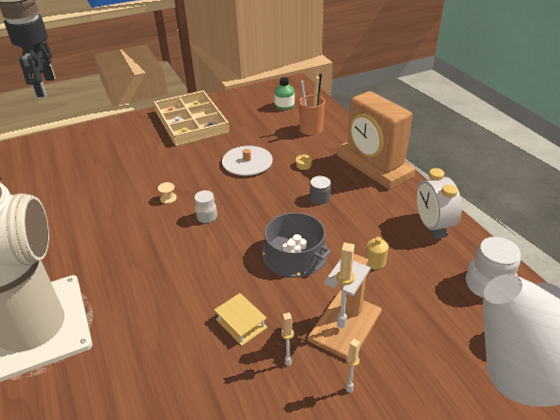

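View pics/top0.png

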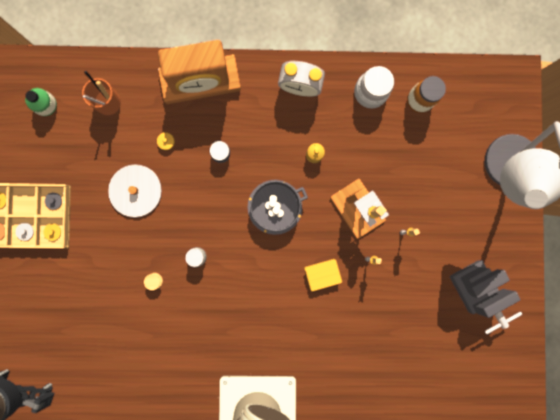

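```bash
cat > h.py <<'E'
import numpy as np, cv2
from workcell import bot, imaging, order
from scipy.spatial.transform import Rotation as R
C={n:imaging.camera_model(n) for n in("side","top")}
def ray(n,u,v):
    c=C[n]; f=210/np.tan(np.radians(c['fovy'])/2)
    d=np.array([(u-c['cx'])/f,-(v-c['cy'])/f,-1]); d=R.from_quat(c['rotation']).apply(d)
    return c['eye'],d/np.linalg.norm(d)
def plane(n,u,v,z):
    e,d=ray(n,u,v); return e+d*(z-e[2])/d[2]
def proj(n,p):
    c=C[n]; f=210/np.tan(np.radians(c['fovy'])/2)
    q=R.from_quat(c['rotation']).inv().apply(np.asarray(p)-c['eye'])
    return np.array([c['cx']+f*q[...,0]/-q[...,2], c['cy']-f*q[...,1]/-q[...,2]]).T
def tri(a,b):
    (e1,d1),(e2,d2)=ray("side",*a),ray("top",*b)
    t=np.linalg.lstsq(np.c_[d1,-d2],e2-e1,rcond=None)[0]
    p,q=e1+t[0]*d1,e2+t[1]*d2
    return (p+q)/2,np.linalg.norm(p-q)
def shot(n,name,box=None,s=4):
    im=imaging.camera(n)[:,:,::-1]; 
    cv2.imwrite(f"pics/{name}_full.png",im)
    crop(im,name,box,s); return im
def crop(im,name,box,s=4):
    if box: im=cv2.resize(im[box[1]:box[3],box[0]:box[2]],None,fx=s,fy=s,interpolation=cv2.INTER_CUBIC)
    cv2.imwrite(f"pics/{name}.png",im)
E
python3 - <<'E'
from h import *
a=cv2.imread("pics/side0.png"); crop(a,"s_rack",(210,200,400,400),4)
a=cv2.imread("pics/top0.png"); crop(a,"t_rack",(230,130,430,280),4)
E
```

```text
(no output)
```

View pics/s_rack.png

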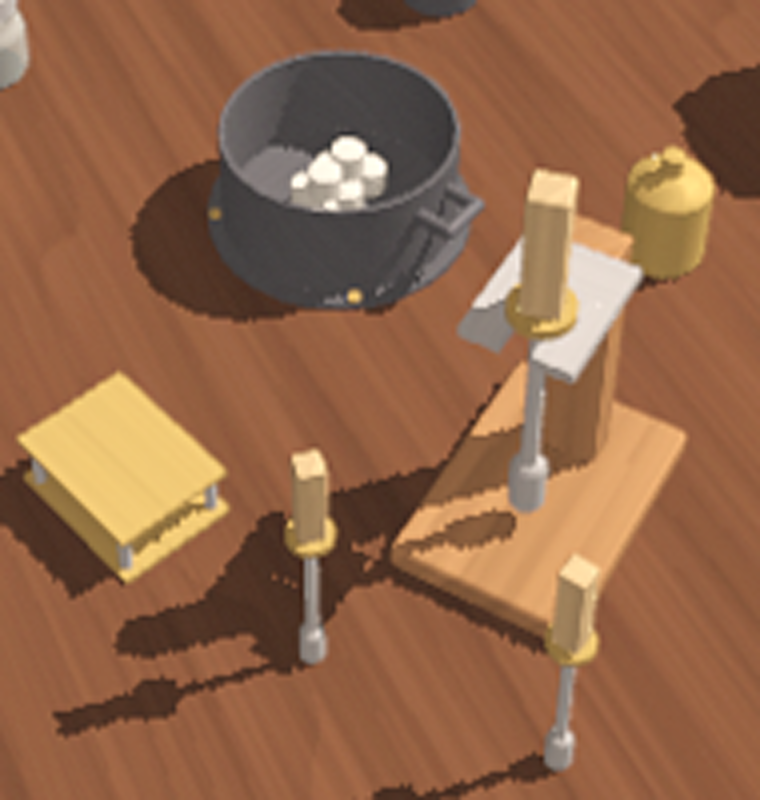

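View pics/t_rack.png

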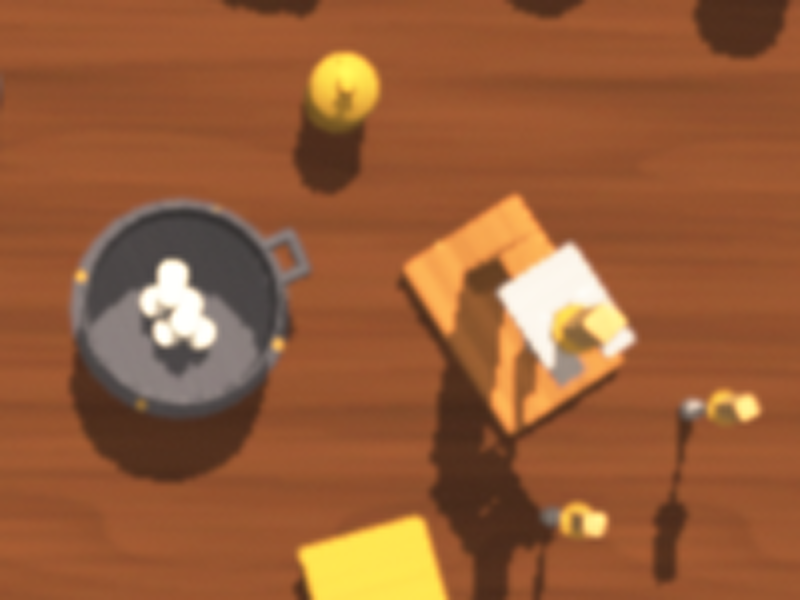

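```bash
python3 - <<'E'
from h import *
t=cv2.imread("pics/top0.png"); s=cv2.imread("pics/side0.png")
crop(t,"t_pot",(240,170,315,245),8)
crop(s,"s_pot",(255,205,335,280),8)
crop(t,"t_r2",(325,170,425,245),8)
crop(s,"s_r2",(300,230,395,305),8)
for n,im,b in(("t_lid",t,(100,160,170,225)),("s_lid",s,(215,140,285,180))): crop(im,n,b,8)
E
```

```text
(no output)
```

View pics/t_pot.png

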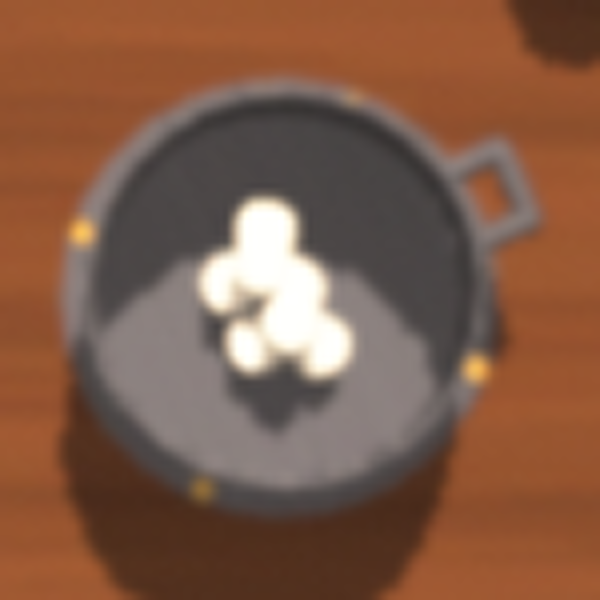

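View pics/s_pot.png

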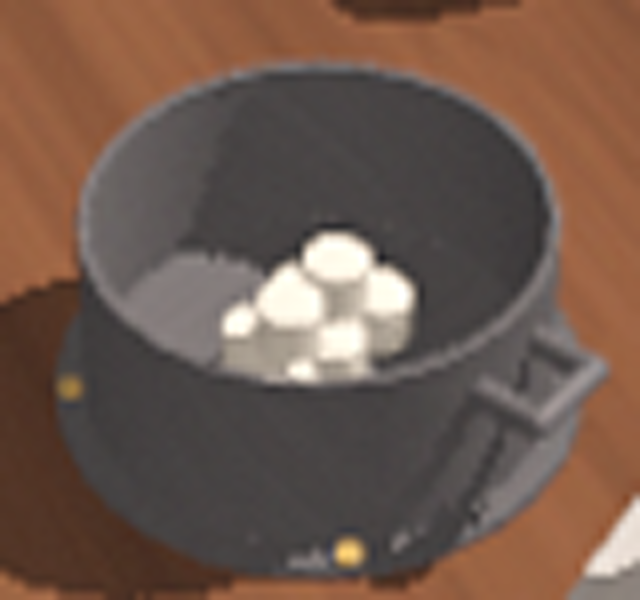

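View pics/t_r2.png

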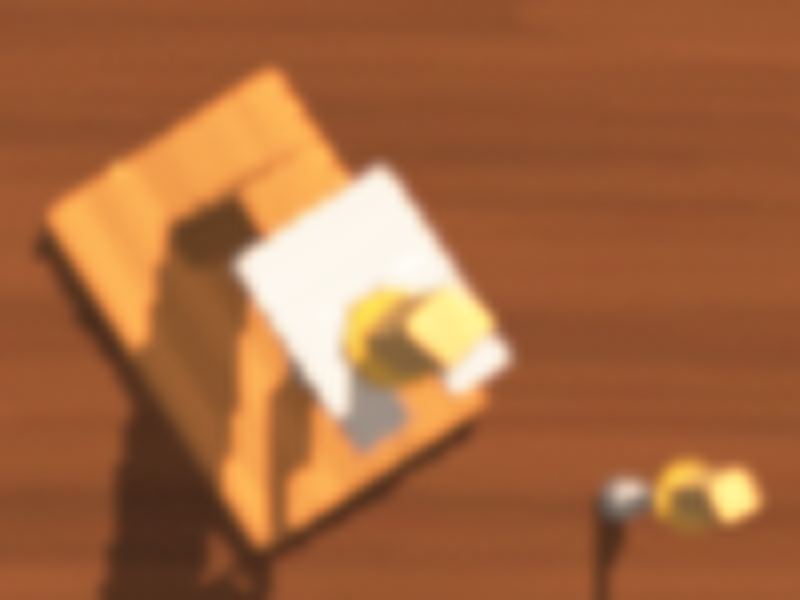

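View pics/s_r2.png

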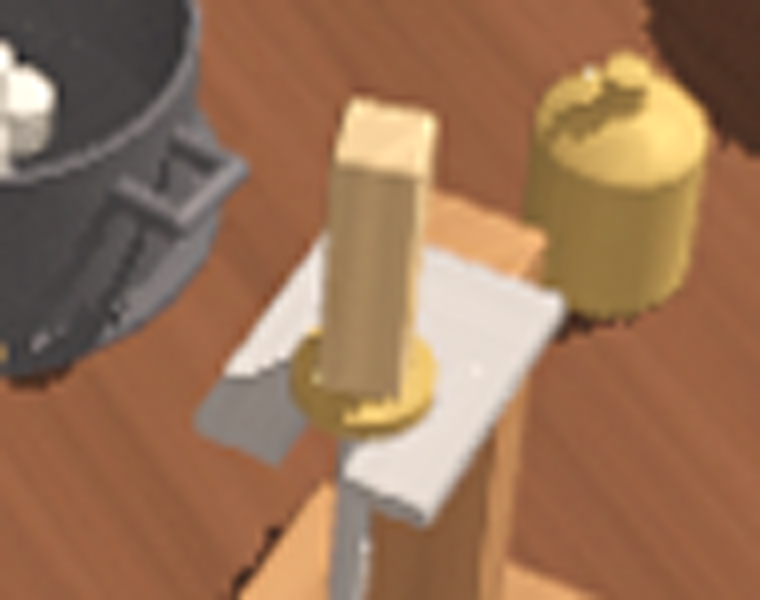

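View pics/t_lid.png

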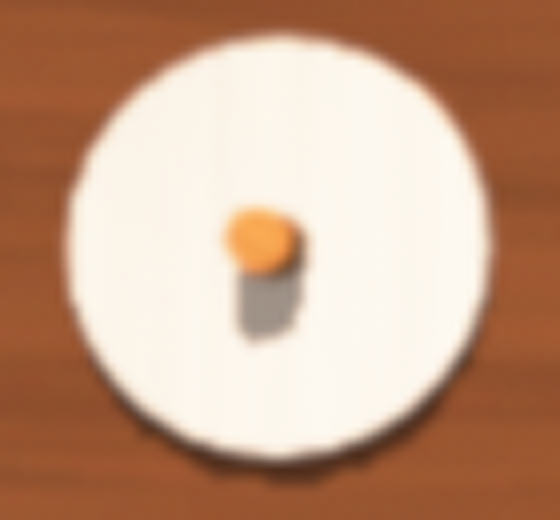

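View pics/s_lid.png

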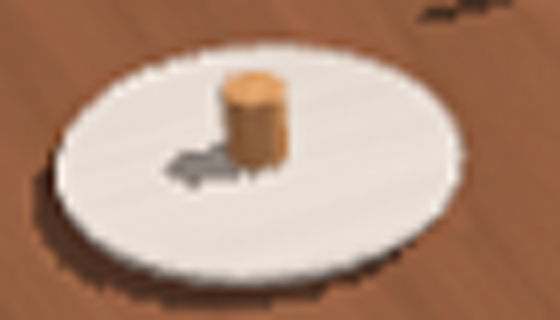

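```bash
cat >> h.py <<'E'
def un(p,o,s): return (np.asarray(p,float)+.5)/s-.5+np.asarray(o)
def circ(P):
    P=np.asarray(P)[:,:2]; A=np.c_[2*P,np.ones(len(P))]; x=np.linalg.lstsq(A,(P**2).sum(1),rcond=None)[0]
    return x[:2],np.sqrt(x[2]+x[0]**2+x[1]**2)
E
python3 - <<'E'
from h import *
np.set_printoptions(precision=4,suppress=True)
T=cv2.imread("pics/top0.png"); S=cv2.imread("pics/side0.png")
# lid by white mask
for n,im,b in(("top",T,(100,160,170,225)),("side",S,(215,140,285,180))):
    c=im[b[1]:b[3],b[0]:b[2]]; m=((c.min(2)>165)).astype(np.uint8)
    k=max(cv2.findContours(m,0,1)[0],key=cv2.contourArea); h=cv2.convexHull(k)[:,0]+[b[0],b[1]]
    P=np.array([plane(n,u,v,.012) for u,v in h]); print("lid",n,circ(P))
ks=un([257,91],(215,140),8); kt=un([262,241],(100,160),8); print("knob top",tri(ks,kt))
# pot rim outer at z .062
tp=[(284,100),(475,270),(92,275),(200,468),(284,490),(380,465)]
P=[plane("top",*un(p,(240,170),8),.062) for p in tp]; print("pot in top",circ(P))
sp=[(80,215),(320,62),(560,215),(180,100),(460,98),(150,320),(330,384),(480,345)]
P=[plane("side",*un(p,(255,205),8),.062) for p in sp]; print("pot out side",circ(P))
h1,h2=(500,145),(540,215)
P=[plane("top",*un(p,(240,170),8),.045)[:2] for p in (h1,h2)]; print("handle end",P,np.mean(P,0))
P=[plane("side",*un(p,(255,205),8),.045)[:2] for p in ((605,365),(540,425))]; print("handle end side",P,np.mean(P,0))
# studs / stirrer
a=tri(un([390,135],(300,230),8),un([452,325],(325,170),8)); print("stirrer top",a)
print("collar side top z.156", plane("side",*un([363,380],(300,230),8),.154), "top", plane("top",*un([390,335],(325,170),8),.156))
# fork corners z .150
for p in ((380,165),(235,265),(345,420),(512,355)): print("fork top",p,plane("top",*un(p,(325,170),8),.150))
for p in ((565,300),(425,520),(325,235),(225,375)): print("fork side",p,plane("side",*un(p,(300,230),8),.150))
for p in ((270,68),(48,215),(262,548),(488,400)): print("base top",p,plane("top",*un(p,(325,170),8),.014))
E
```

```text
lid top (array([0.5677, 0.3201]), np.float64(0.06647844810747881))
lid side (array([0.5685, 0.3211]), np.float64(0.06650511636252597))
knob top (array([0.5676, 0.3181, 0.0407]), np.float64(0.002244843845988931))
pot in top (array([ 0.5281, -0.0404]), np.float64(0.060315962458044235))
pot out side (array([ 0.5324, -0.0401]), np.float64(0.06122807520339823))
handle end [array([ 0.5773, -0.1084]), array([ 0.5553, -0.1212])] [ 0.5663 -0.1148]
handle end side [array([ 0.58  , -0.1057]), array([ 0.5549, -0.1173])] [ 0.5674 -0.1115]
stirrer top (array([ 0.5135, -0.2677,  0.2232]), np.float64(6.779861904239669e-05))
collar side top z.156 [ 0.5122 -0.2676  0.154 ] top [ 0.5139 -0.2653  0.156 ]
fork top (380, 165) [ 0.5638 -0.2636  0.15  ]
fork top (235, 265) [ 0.534  -0.2213  0.15  ]
fork top (345, 420) [ 0.4893 -0.2536  0.15  ]
fork top (512, 355) [ 0.5089 -0.3024  0.15  ]
fork side (565, 300) [ 0.564  -0.2636  0.15  ]
fork side (425, 520) [ 0.5061 -0.3027  0.15  ]
fork side (325, 235) [ 0.5284 -0.2245  0.15  ]
fork side (225, 375) [ 0.4894 -0.2507  0.15  ]
base top (270, 68) [ 0.6074 -0.2569  0.014 ]
base top (48, 215) [ 0.5586 -0.185   0.014 ]
base top (262, 548) [ 0.4518 -0.255   0.014 ]
base top (488, 400) [ 0.5006 -0.3283  0.014 ]
```

```bash
python3 - <<'E'
from h import *
T=cv2.imread("pics/top0.png"); S=cv2.imread("pics/side0.png")
def ov(n,im,b,s,c):
    x=cv2.resize(im[b[1]:b[3],b[0]:b[2]],None,fx=s,fy=s,interpolation=cv2.INTER_CUBIC)
    a=np.linspace(0,2*np.pi,120)
    for r,z,col in((.060,.062,(0,255,0)),(.063,.062,(255,255,0)),(.071,.004,(0,0,255)),(.06,.006,(255,0,255))):
        p=proj(n,np.c_[c[0]+r*np.cos(a),c[1]+r*np.sin(a),z+0*a]); q=((p-[b[0],b[1]]+.5)*s-.5)
        for u in q: cv2.circle(x,tuple(int(round(k)) for k in u),1,col,-1)
    return x
c=(.5295,-.0403)
x=ov("top",T,(238,172,308,246),8,c);cv2.imwrite("pics/ovt.png",x)
x=ov("side",S,(255,205,335,280),8,c);cv2.imwrite("pics/ovs.png",x)
E
```

```text
(no output)
```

View pics/ovt.png

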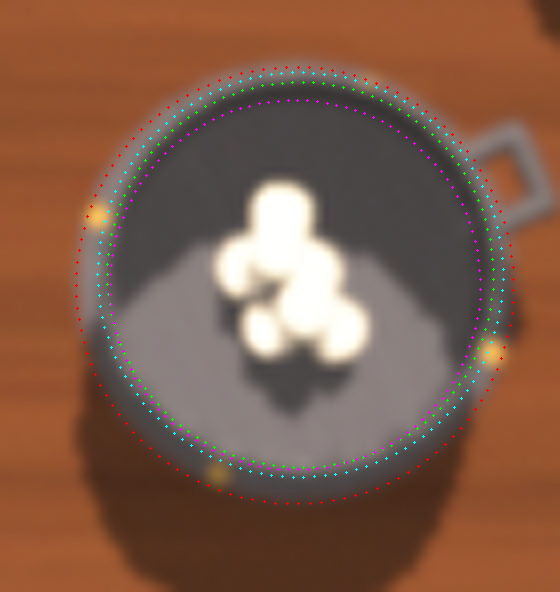

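View pics/ovs.png

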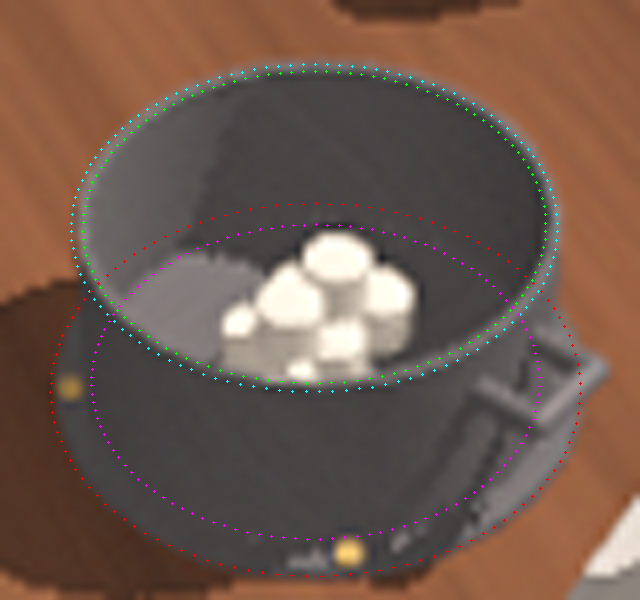

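Request:
{"api": "carry_out", "payload": {
  "moves": [
    [-0.2,0.19,-0.1,0,1],
    [-0.45,0.42,-0.2,0,1],
    [-0.7,0.66,-0.3,0,1],
    [-0.9,0.86,-0.3,0,1],
    [-1,0.95,-0.3,0,1]
  ]
}}

```text
clock: 0.6
eef_pos: [0.2094, 0.3523, 0.2864]
tool_rot: [0.805, 0.593, -0.0, 0.0]
ft_force: [0.6, -0.1, 0.2]
grip_width: 0.0853
```

```bash
python3 - <<'E'
from h import *
np.set_printoptions(precision=4,suppress=True)
print("small A foot",plane("top",402.5,232,0.0), tri(un([578,562],(210,200),4),un([743,405],(230,130),4)))
print("small B foot",plane("top",367,259,0.0), tri(un([309,458],(210,200),4),un([594,522],(230,130),4)))
# chips in top view
for p in ((282,215),(243,265),(315,285),(265,330),(340,328)): print(plane("top",*un(p,(238,172),8),.022)-[.53,-.04,0])
for p,z in (((340,258),.038),((290,295),.038),((390,290),.022),((240,320),.022),((343,340),.022),((303,370),.022)): print('s',plane("side",*un(p,(255,205),8),z)-[.53,-.04,0])
o=bot.get_obs(); print(o['eef_pos'],R.from_quat(o['tool_rot']).as_matrix())
E
```

```text
small A foot [ 0.4691 -0.3763  0.    ] (array([ 0.47  , -0.3698,  0.1343]), np.float64(0.0010570398753638802))
small B foot [ 0.3977 -0.2832  0.    ] (array([ 0.4001, -0.2813,  0.1353]), np.float64(0.0013616407879139187))
[0.0208 0.0047 0.022 ]
[0.0045 0.017  0.022 ]
[-0.0016 -0.0062  0.022 ]
[-0.0162  0.0097  0.022 ]
[-0.0153 -0.0144  0.022 ]
s [0.0108 0.0071 0.038 ]
s [-0.0074  0.0001  0.038 ]
s [0.0248 0.0053 0.022 ]
s [-0.0162  0.0127  0.022 ]
s [ 0.0049 -0.0064  0.022 ]
s [-0.0096 -0.0119  0.022 ]
[0.2094 0.3523 0.2864] [[ 0.2971  0.9549  0.0001]
 [ 0.9548 -0.2971 -0.0003]
 [-0.0003  0.0002 -1.    ]]
```

Request:
{"api": "carry_out", "payload": {
  "moves": [
    [-0.3,0.285,0,0,1],
    [-0.65,0.62,0,0,1],
    [-1,0.95,0,0,1]
  ]
}}

```text
clock: 0.9
eef_pos: [0.2703, 0.2295, 0.2859]
tool_rot: [0.804, 0.594, -0.0, -0.0]
ft_force: [0.8, 0.1, 1.3]
grip_width: 0.0852
```

Request:
{"api": "carry_out", "payload": {
  "moves": [
    [-0.3,0.285,0,0,1],
    [-0.65,0.62,0,0,1],
    [-1,0.95,0,0,1]
  ]
}}

```text
clock: 1.2
eef_pos: [0.3318, 0.1056, 0.2861]
tool_rot: [0.804, 0.594, 0.0, -0.0]
ft_force: [0.6, 0.2, -0.2]
grip_width: 0.0852
```

Request:
{"api": "carry_out", "payload": {
  "moves": [
    [-0.3,0.285,0,0,1],
    [-0.65,0.62,0,0,1],
    [-1,0.95,0,0,1]
  ]
}}

```text
clock: 1.5
eef_pos: [0.3932, -0.0182, 0.2861]
tool_rot: [0.805, 0.594, 0.0, -0.0]
ft_force: [0.7, 1.5, 0.1]
grip_width: 0.0851
```

Request:
{"api": "carry_out", "payload": {
  "moves": [
    [-0.3,0.285,0,0,1],
    [-0.65,0.62,0,0,1],
    [-1,0.95,0,0,1]
  ]
}}

```text
clock: 1.8
eef_pos: [0.4545, -0.1419, 0.2858]
tool_rot: [0.805, 0.594, 0.0, -0.0]
ft_force: [0.5, 0.5, 0.5]
grip_width: 0.0853
```

Request:
{"api": "carry_out", "payload": {
  "moves": [
    [-0.2,0.19,0,0.09,1],
    [-0.4,0.38,0,0.18,1],
    [-0.6,0.57,0,0.26,1],
    [-0.8,0.76,0,0.35,1],
    [-1,0.95,0,0.435,1],
    [-1,0.95,0,0.435,1],
    [-1,0.95,0,0.435,1]
  ]
}}

```text
clock: 2.5
eef_pos: [0.515, -0.2638, 0.285]
tool_rot: [0.957, 0.29, -0.001, -0.001]
ft_force: [-1.1, -0.8, -0.0]
grip_width: 0.0854
```

```bash
python3 - <<'E'
from h import *
np.set_printoptions(precision=4,suppress=True)
o=bot.get_obs(); print(o['eef_pos'],R.from_quat(o['tool_rot']).as_matrix(),o['joint_pos'],o['clock'])
M=R.from_quat(o['tool_rot']).as_matrix()
print(M.T@(np.array([.5133,-.2673,.203])-o['eef_pos']), np.degrees(np.arctan2(M[1,0],M[0,0])))
shot("top","t1",(300,130,440,300),4)
E
```

```text
[ 0.515  -0.2638  0.285 ] [[ 0.8318  0.555  -0.0019]
 [ 0.555  -0.8318  0.0016]
 [-0.0007 -0.0024 -1.    ]] [-0.4736  0.394   0.2934  1.4726  0.0005  0.5088] 2.5
[-0.0033  0.0021  0.082 ] 33.71286622999413
```

View pics/t1.png

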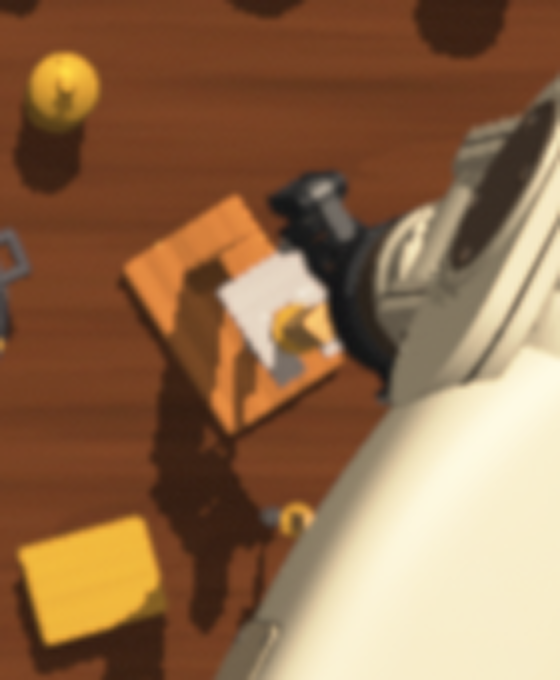

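Request:
{"api": "carry_out", "payload": {
  "moves": [
    [-0.03,0.02,0.0,0,1],
    [-0.03,0.02,0.2,0,1],
    [-0.03,0.02,0.4,0,1],
    [-0.03,0.02,0.6,0,1],
    [-0.03,0.02,0.75,0,1],
    [-0.03,0.02,0.82,0,1],
    [-0.03,0.02,0.82,0,1],
    [-0.03,0.02,0.82,0,1]
  ]
}}

```text
clock: 3.35
eef_pos: [0.514, -0.2671, 0.2053]
tool_rot: [0.957, 0.29, 0.0, 0.0]
ft_force: [0.3, -0.1, 0.4]
grip_width: 0.0854
```

```bash
python3 - <<'E'
from h import *
shot("side","s2",(290,180,410,300),6)
E
```

```text
(no output)
```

View pics/s2.png

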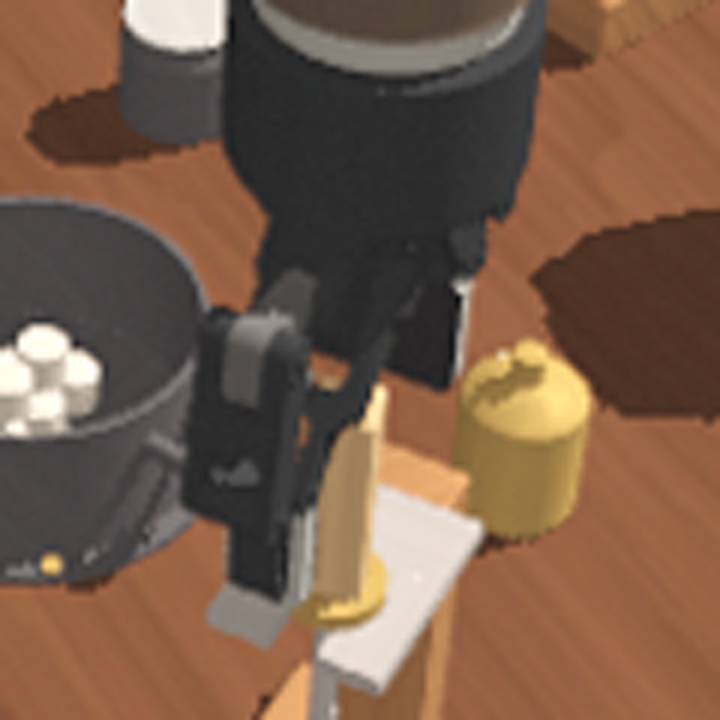

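The gripper's fingers straddle the big stirrer's handle (handle at crop (345,520), finger pad at (290,560)); closing.

Request:
{"api": "carry_out", "payload": {
  "moves": [
    [0,0,0,0,-1],
    [0,0,0,0,-1],
    [0,0,0,0,-1],
    [0,0,0,0,-1],
    [0,0,0,0,-1],
    [0,0,0,0,-1],
    [0,0,0,0,-1],
    [0,0,0,0,-1]
  ]
}}

```text
clock: 4.2
eef_pos: [0.5138, -0.2673, 0.2046]
tool_rot: [0.957, 0.29, 0.0, 0.0]
ft_force: [0.0, -0.1, 3.1]
grip_width: 0.0194
```

```bash
python3 - <<'E'
from h import *
print(bot.get_obs()['joint_vel'],bot.get_obs()['ft_torque'])
shot("side","s3",(290,180,410,330),5)
E
```

```text
[ 0.00081447 -0.00057233  0.0001031  -0.00223791  0.00063368 -0.00059523] [-0.06208598  0.01606261 -0.01565588]
```

View pics/s3.png

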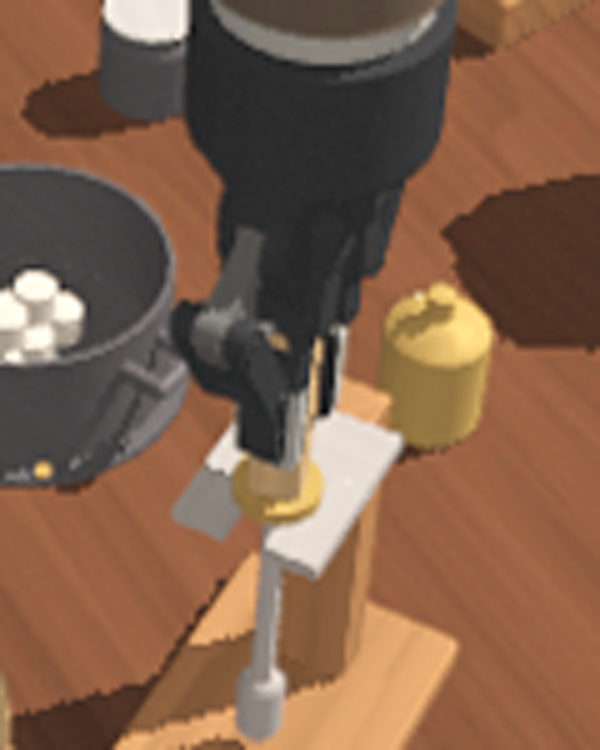

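Stirrer held (19.4 mm opening on an 18 mm handle). Lift a little, then out along −x of the rack, then up.

Request:
{"api": "carry_out", "payload": {
  "moves": [
    [0,0,-0.05,0,-1],
    [0,0,-0.1,0,-1],
    [0,0,-0.17,0,-1],
    [0,0,-0.2,0,-1],
    [0,0,-0.2,0,-1],
    [-0.1,0,-0.2,0,-1],
    [-0.22,0,-0.2,0,-1],
    [-0.35,0,-0.2,0,-1],
    [-0.47,0,-0.2,0,-1],
    [-0.56,0,-0.2,0,-1],
    [-0.6,0,-0.2,0,-1],
    [-0.6,0,-0.2,0,-1]
  ]
}}

```text
clock: 5.45
eef_pos: [0.4631, -0.301, 0.2245]
tool_rot: [0.957, 0.289, 0.0, 0.0]
ft_force: [0.6, -0.6, -1.3]
grip_width: 0.0193
```

Request:
{"api": "carry_out", "payload": {
  "moves": [
    [0,0,-0.1,0,-1],
    [0,0,-0.25,0,-1],
    [0,0,-0.4,0,-1],
    [0,0,-0.5,0,-1],
    [0,0,-0.55,0,-1],
    [0,0,-0.55,0,-1]
  ]
}}

```text
clock: 6.05
eef_pos: [0.4643, -0.3005, 0.2802]
tool_rot: [0.957, 0.29, 0.001, 0.001]
ft_force: [0.7, 0.1, -1.5]
grip_width: 0.0191
```

```bash
python3 - <<'E'
from h import *
np.set_printoptions(precision=4,suppress=True)
o=bot.get_obs();print(o['eef_pos'],o['ft_force'],o['grip_width'])
shot("side","s4",(250,130,400,300),4)
E
```

```text
[ 0.4643 -0.3005  0.2802] [ 0.7065  0.1014 -1.5373] 0.019125604844510254
```

View pics/s4.png

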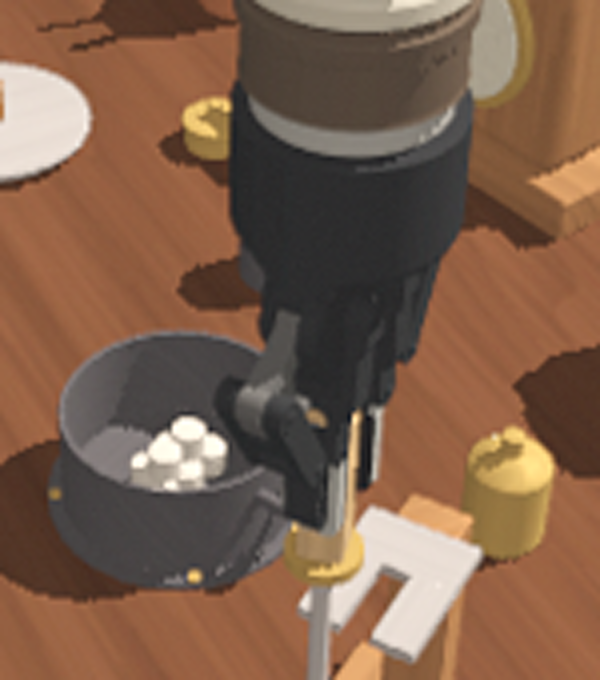

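Request:
{"api": "carry_out", "payload": {
  "moves": [
    [0.1,-0.13,0,0,-1],
    [0.26,-0.35,0,0,-1],
    [0.42,-0.56,0,0,-1],
    [0.56,-0.75,0,0,-1],
    [0.66,-0.88,0,0,-1]
  ]
}}

```text
clock: 6.6
eef_pos: [0.4692, -0.1881, 0.2785]
tool_rot: [0.957, 0.29, -0.001, -0.001]
ft_force: [-0.3, 0.0, -0.3]
grip_width: 0.0194
```

Request:
{"api": "carry_out", "payload": {
  "moves": [
    [0.2,-0.12,0,0,-1],
    [0.4,-0.24,0,0,-1],
    [0.6,-0.36,0,0,-1],
    [0.8,-0.47,0,0,-1],
    [0.94,-0.55,0,0,-1],
    [1,-0.59,0,0,-1],
    [1,-0.59,0,0,-1],
    [1,-0.59,0,0,-1]
  ]
}}

```text
clock: 7.4
eef_pos: [0.52, -0.0864, 0.2791]
tool_rot: [0.957, 0.29, -0.0, 0.0]
ft_force: [0.3, -0.3, -1.9]
grip_width: 0.0192
```

```bash
python3 - <<'E'
from h import *
np.set_printoptions(precision=4,suppress=True)
o=bot.get_obs();print(o['eef_pos'],o['ft_force'],o['grip_width'],o['tool_rot'])
f=o['eef_pos']-[0,0,.1796]; print(f, (proj("side",f)-[240,160]+.5)*5,(proj("side",f+[0,0,.125])-[240,160]+.5)*5)
shot("side","s5",(240,160,350,290),5); shot("top","t5",(230,160,350,260),6)
E
```

```text
[ 0.52   -0.0864  0.2791] [ 0.3468 -0.2988 -1.9369] 0.01917968602418706 [ 0.9572  0.2895 -0.0004  0.0001]
[ 0.52   -0.0864  0.0995] [300.7997 370.307 ] [301.4083 114.5507]
```

View pics/s5.png

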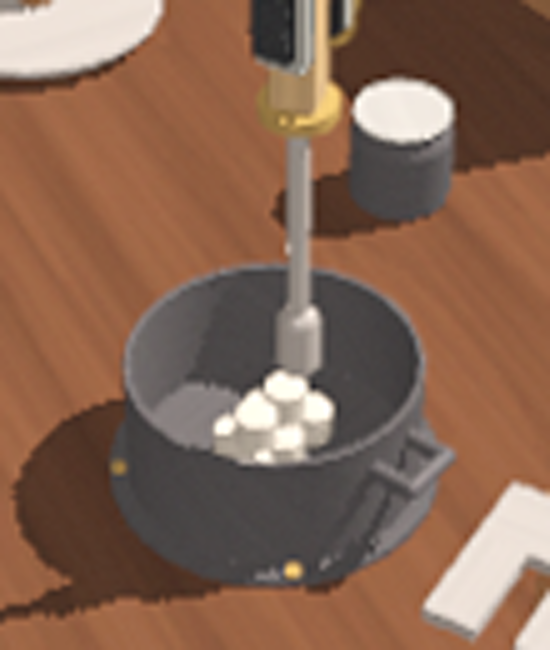

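View pics/t5.png

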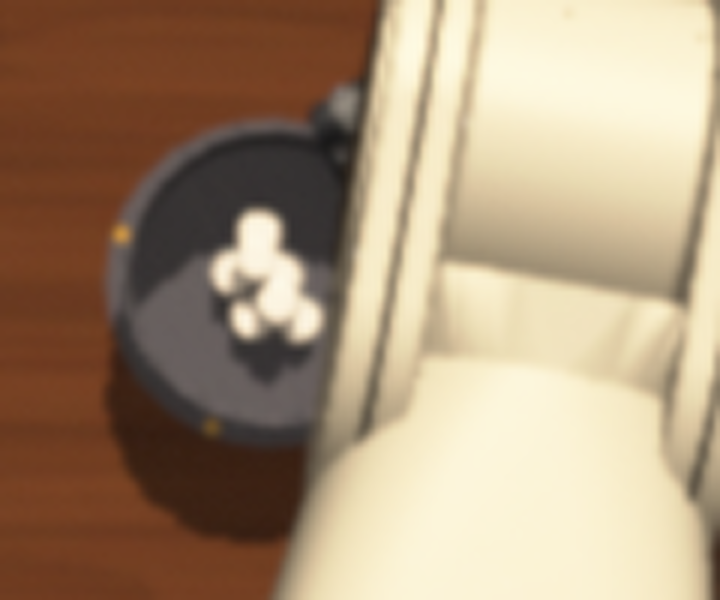

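Foot appears at crop (299,368) against a predicted (301,370), so it hangs straight under the TCP. The chips are still heaped in the middle, and the entry spot by the wall is clear. Going down.

Request:
{"api": "carry_out", "payload": {
  "moves": [
    [0.04,-0.01,0.1,0,-1],
    [0.04,-0.01,0.25,0,-1],
    [0.04,-0.01,0.4,0,-1],
    [0.04,-0.01,0.55,0,-1],
    [0.04,-0.01,0.68,0,-1],
    [0.04,-0.01,0.77,0,-1],
    [0.04,-0.01,0.83,0,-1],
    [0.04,-0.01,0.85,0,-1],
    [0.04,-0.01,0.85,0,-1],
    [0.04,-0.01,0.85,0,-1]
  ]
}}

```text
clock: 8.5
eef_pos: [0.5236, -0.0831, 0.1949]
tool_rot: [0.957, 0.29, 0.001, 0.0]
ft_force: [-0.8, 0.7, -1.4]
grip_width: 0.0196
```

```bash
cat > st.py <<'E'
from h import *
import sys
def plan(a0,r0,a1,r1,n,pot=(.530,-.040),cmd=None):
    o=bot.get_obs(); M=R.from_quat(o['tool_rot']).as_matrix(); p=o['eef_pos'] if cmd is None else np.array(cmd)
    for a,r in zip(np.linspace(a0,a1,n+1)[1:],np.linspace(r0,r1,n+1)[1:]):
        q=np.array([pot[0]+r*np.cos(np.radians(a)),pot[1]+r*np.sin(np.radians(a)),p[2]])
        d=M.T@(q-p)/.1; print([round(float(d[0]),2),round(float(d[1]),2),0,0,-1],end=", ")
    print()
E
python3 - <<'E'
from st import *
np.set_printoptions(precision=4,suppress=True)
o=bot.get_obs();print(o['eef_pos'],o['ft_force'],o['grip_width'])
d=o['eef_pos']-[.53,-.04,0]; print(np.hypot(*d[:2]),np.degrees(np.arctan2(d[1],d[0])))
plan(-100,.044,260,.044,18)
shot("side","s6",(240,160,350,290),5)
E
```

```text
[ 0.5236 -0.0831  0.1949] [-0.7762  0.7052 -1.4129] 0.019614752947673914
0.043615306281192534 -98.48386678028562
[0.12, 0.08, 0, 0, -1], [0.26, 0.12, 0, 0, -1], [0.42, 0.1, 0, 0, -1], [0.55, 0.03, 0, 0, -1], [0.66, -0.08, 0, 0, -1], [0.72, -0.22, 0, 0, -1], [0.73, -0.37, 0, 0, -1], [0.69, -0.52, 0, 0, -1], [0.6, -0.64, 0, 0, -1], [0.47, -0.73, 0, 0, -1], [0.32, -0.76, 0, 0, -1], [0.17, -0.75, 0, 0, -1], [0.03, -0.68, 0, 0, -1], [-0.07, -0.57, 0, 0, -1], [-0.13, -0.43, 0, 0, -1], [-0.14, -0.27, 0, 0, -1], [-0.1, -0.13, 0, 0, -1], [-0.01, -0.01, 0, 0, -1],
```

View pics/s6.png

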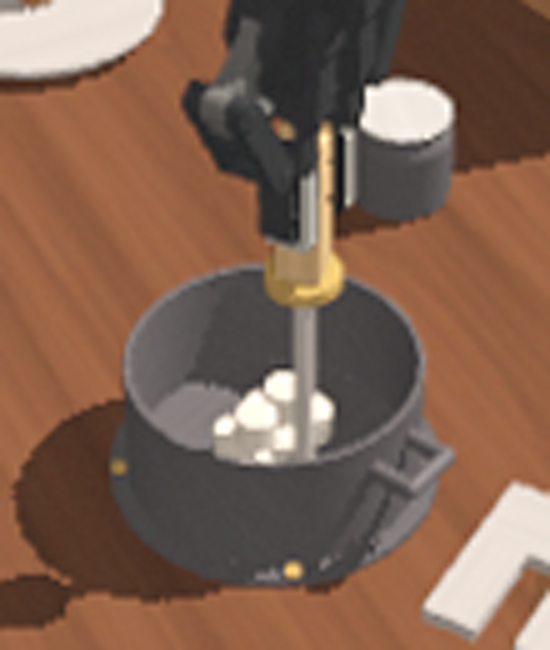

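```bash
python3 - <<'E'
from st import *
plan(-98,.0435,82,.040,18)
E
```

```text
[0.07, 0.05, 0, 0, -1], [0.13, 0.08, 0, 0, -1], [0.21, 0.1, 0, 0, -1], [0.28, 0.1, 0, 0, -1], [0.35, 0.1, 0, 0, -1], [0.43, 0.08, 0, 0, -1], [0.49, 0.05, 0, 0, -1], [0.55, 0.01, 0, 0, -1], [0.6, -0.05, 0, 0, -1], [0.65, -0.11, 0, 0, -1], [0.68, -0.17, 0, 0, -1], [0.7, -0.24, 0, 0, -1], [0.7, -0.31, 0, 0, -1], [0.7, -0.38, 0, 0, -1], [0.68, -0.45, 0, 0, -1], [0.65, -0.52, 0, 0, -1], [0.61, -0.57, 0, 0, -1], [0.56, -0.62, 0, 0, -1],
```

Request:
{"api": "carry_out", "payload": {
  "moves": [
    [0.07,0.05,0.03,0,-1],
    [0.13,0.08,0.03,0,-1],
    [0.21,0.1,0.03,0,-1],
    [0.28,0.1,0.03,0,-1],
    [0.35,0.1,0.03,0,-1],
    [0.43,0.08,0.03,0,-1],
    [0.49,0.05,0.03,0,-1],
    [0.55,0.01,0.03,0,-1],
    [0.6,-0.05,0.03,0,-1],
    [0.65,-0.11,0.03,0,-1],
    [0.68,-0.17,0.03,0,-1],
    [0.7,-0.24,0.03,0,-1],
    [0.7,-0.31,0.03,0,-1],
    [0.7,-0.38,0.03,0,-1],
    [0.68,-0.45,0.03,0,-1],
    [0.65,-0.52,0.03,0,-1],
    [0.61,-0.57,0.03,0,-1],
    [0.56,-0.62,0.03,0,-1]
  ]
}}

```text
clock: 10.35
eef_pos: [0.5348, -0.0003, 0.1914]
tool_rot: [0.957, 0.29, 0.0, 0.0]
ft_force: [-0.8, 0.7, -1.1]
grip_width: 0.0193
```

```bash
python3 - <<'E'
from st import *
np.set_printoptions(precision=4,suppress=True)
o=bot.get_obs();print(o['eef_pos'],o['ft_force'],o['grip_width'])
d=o['eef_pos']-[.53,-.04,0]; print(np.hypot(*d[:2]),np.degrees(np.arctan2(d[1],d[0])))
plan(82,.040,262,.034,18)
shot("side","s7",(240,160,350,290),5)
E
```

```text
[ 0.5348 -0.0003  0.1914] [-0.7711  0.6785 -1.0697] 0.019252387844561195
0.04000861355172336 83.16765561177249
[-0.05, -0.03, 0, 0, -1], [-0.11, -0.06, 0, 0, -1], [-0.18, -0.08, 0, 0, -1], [-0.25, -0.08, 0, 0, -1], [-0.32, -0.08, 0, 0, -1], [-0.38, -0.06, 0, 0, -1], [-0.44, -0.03, 0, 0, -1], [-0.49, 0.01, 0, 0, -1], [-0.54, 0.06, 0, 0, -1], [-0.57, 0.11, 0, 0, -1], [-0.6, 0.17, 0, 0, -1], [-0.61, 0.23, 0, 0, -1], [-0.62, 0.29, 0, 0, -1], [-0.61, 0.36, 0, 0, -1], [-0.59, 0.41, 0, 0, -1], [-0.57, 0.47, 0, 0, -1], [-0.53, 0.52, 0, 0, -1], [-0.49, 0.56, 0, 0, -1],
```

View pics/s7.png

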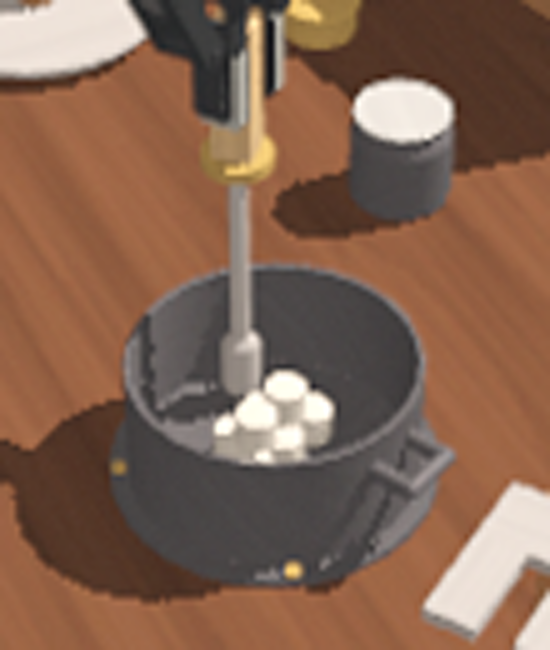

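Request:
{"api": "carry_out", "payload": {
  "moves": [
    [-0.05,-0.03,0,0,-1],
    [-0.11,-0.06,0,0,-1],
    [-0.18,-0.08,0,0,-1],
    [-0.25,-0.08,0,0,-1],
    [-0.32,-0.08,0,0,-1],
    [-0.38,-0.06,0,0,-1],
    [-0.44,-0.03,0,0,-1],
    [-0.49,0.01,0,0,-1],
    [-0.54,0.06,0,0,-1],
    [-0.57,0.11,0,0,-1],
    [-0.6,0.17,0,0,-1],
    [-0.61,0.23,0,0,-1],
    [-0.62,0.29,0,0,-1],
    [-0.61,0.36,0,0,-1],
    [-0.59,0.41,0,0,-1],
    [-0.57,0.47,0,0,-1],
    [-0.53,0.52,0,0,-1],
    [-0.49,0.56,0,0,-1]
  ]
}}

```text
clock: 12.2
eef_pos: [0.5263, -0.0743, 0.1913]
tool_rot: [0.957, 0.29, 0.0, -0.0]
ft_force: [-0.4, -0.4, -1.4]
grip_width: 0.0195
```

```bash
python3 - <<'E'
from st import *
np.set_printoptions(precision=4,suppress=True)
o=bot.get_obs();print(o['eef_pos'],o['ft_force'],o['grip_width'])
d=o['eef_pos']-[.53,-.04,0]; print(np.hypot(*d[:2]),np.degrees(np.arctan2(d[1],d[0])))
plan(-98,.034,82,.027,18)
shot("side","s8",(240,160,350,290),5)
E
```

```text
[ 0.5263 -0.0743  0.1913] [-0.4185 -0.4434 -1.3781] 0.01949244129270685
0.03448534366758517 -96.08590551584209
[0.04, 0.02, 0, 0, -1], [0.1, 0.04, 0, 0, -1], [0.15, 0.06, 0, 0, -1], [0.21, 0.06, 0, 0, -1], [0.27, 0.05, 0, 0, -1], [0.32, 0.04, 0, 0, -1], [0.37, 0.01, 0, 0, -1], [0.41, -0.02, 0, 0, -1], [0.45, -0.06, 0, 0, -1], [0.48, -0.11, 0, 0, -1], [0.5, -0.16, 0, 0, -1], [0.51, -0.21, 0, 0, -1], [0.51, -0.26, 0, 0, -1], [0.5, -0.31, 0, 0, -1], [0.49, -0.35, 0, 0, -1], [0.47, -0.4, 0, 0, -1], [0.44, -0.43, 0, 0, -1], [0.4, -0.47, 0, 0, -1],
```

View pics/s8.png

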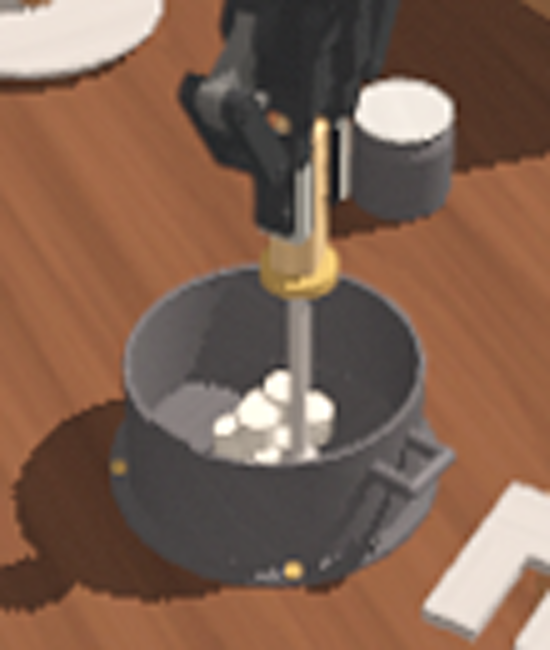

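Request:
{"api": "carry_out", "payload": {
  "moves": [
    [0.04,0.02,0,0,-1],
    [0.1,0.04,0,0,-1],
    [0.15,0.06,0,0,-1],
    [0.21,0.06,0,0,-1],
    [0.27,0.05,0,0,-1],
    [0.32,0.04,0,0,-1],
    [0.37,0.01,0,0,-1],
    [0.41,-0.02,0,0,-1],
    [0.45,-0.06,0,0,-1],
    [0.48,-0.11,0,0,-1],
    [0.5,-0.16,0,0,-1],
    [0.51,-0.21,0,0,-1],
    [0.51,-0.26,0,0,-1],
    [0.5,-0.31,0,0,-1],
    [0.49,-0.35,0,0,-1],
    [0.47,-0.4,0,0,-1],
    [0.44,-0.43,0,0,-1],
    [0.4,-0.47,0,0,-1]
  ]
}}

```text
clock: 14.05
eef_pos: [0.5326, -0.0129, 0.1914]
tool_rot: [0.957, 0.29, 0.0, 0.0]
ft_force: [0.5, -0.6, -1.2]
grip_width: 0.0201
```

```bash
python3 - <<'E'
from st import *
np.set_printoptions(precision=4,suppress=True)
o=bot.get_obs();print(o['eef_pos'],o['ft_force'],o['grip_width'])
d=o['eef_pos']-[.53,-.04,0]; print(np.hypot(*d[:2]),np.degrees(np.arctan2(d[1],d[0])))
plan(82,.027,262,.022,18)
shot("side","s9",(240,160,350,290),5)
E
```

```text
[ 0.5326 -0.0129  0.1914] [ 0.4743 -0.5856 -1.2068] 0.020119599236269825
0.02726443300183823 84.5149367300799
[-0.03, -0.02, 0, 0, -1], [-0.07, -0.03, 0, 0, -1], [-0.12, -0.04, 0, 0, -1], [-0.16, -0.05, 0, 0, -1], [-0.21, -0.04, 0, 0, -1], [-0.25, -0.03, 0, 0, -1], [-0.29, -0.01, 0, 0, -1], [-0.33, 0.02, 0, 0, -1], [-0.36, 0.05, 0, 0, -1], [-0.38, 0.08, 0, 0, -1], [-0.39, 0.12, 0, 0, -1], [-0.4, 0.16, 0, 0, -1], [-0.41, 0.2, 0, 0, -1], [-0.4, 0.24, 0, 0, -1], [-0.39, 0.28, 0, 0, -1], [-0.37, 0.32, 0, 0, -1], [-0.35, 0.35, 0, 0, -1], [-0.32, 0.38, 0, 0, -1],
```

View pics/s9.png

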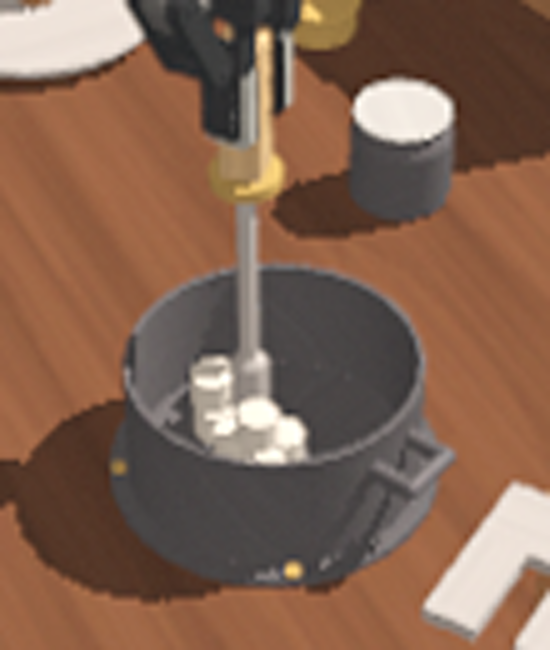

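Request:
{"api": "carry_out", "payload": {
  "moves": [
    [-0.03,-0.02,0,0,-1],
    [-0.07,-0.03,0,0,-1],
    [-0.12,-0.04,0,0,-1],
    [-0.16,-0.05,0,0,-1],
    [-0.21,-0.04,0,0,-1],
    [-0.25,-0.03,0,0,-1],
    [-0.29,-0.01,0,0,-1],
    [-0.33,0.02,0,0,-1],
    [-0.36,0.05,0,0,-1],
    [-0.38,0.08,0,0,-1],
    [-0.39,0.12,0,0,-1],
    [-0.4,0.16,0,0,-1],
    [-0.41,0.2,0,0,-1],
    [-0.4,0.24,0,0,-1],
    [-0.39,0.28,0,0,-1],
    [-0.37,0.32,0,0,-1],
    [-0.35,0.35,0,0,-1],
    [-0.32,0.38,0,0,-1]
  ]
}}

```text
clock: 15.9
eef_pos: [0.5276, -0.0623, 0.1913]
tool_rot: [0.957, 0.29, -0.0, -0.0]
ft_force: [0.9, 0.1, -1.9]
grip_width: 0.0197
```

```bash
python3 - <<'E'
from st import *
np.set_printoptions(precision=4,suppress=True)
o=bot.get_obs();print(o['eef_pos'],o['ft_force'],o['grip_width'])
d=o['eef_pos']-[.53,-.04,0]; print(np.hypot(*d[:2]),np.degrees(np.arctan2(d[1],d[0])))
plan(-98,.022,82,.028,18)
shot("side","s10",(240,160,350,290),5); shot("top","t10",(230,160,350,260),6)
E
```

```text
[ 0.5276 -0.0623  0.1913] [ 0.8947  0.1096 -1.8591] 0.019735162726099657
0.022473364143417517 -96.10753049970268
[0.03, 0.02, 0, 0, -1], [0.06, 0.04, 0, 0, -1], [0.1, 0.05, 0, 0, -1], [0.14, 0.06, 0, 0, -1], [0.18, 0.06, 0, 0, -1], [0.22, 0.06, 0, 0, -1], [0.26, 0.04, 0, 0, -1], [0.3, 0.02, 0, 0, -1], [0.33, -0.01, 0, 0, -1], [0.36, -0.04, 0, 0, -1], [0.38, -0.08, 0, 0, -1], [0.4, -0.12, 0, 0, -1], [0.41, -0.17, 0, 0, -1], [0.41, -0.21, 0, 0, -1], [0.4, -0.26, 0, 0, -1], [0.38, -0.3, 0, 0, -1], [0.36, -0.34, 0, 0, -1], [0.33, -0.38, 0, 0, -1],
```

View pics/s10.png

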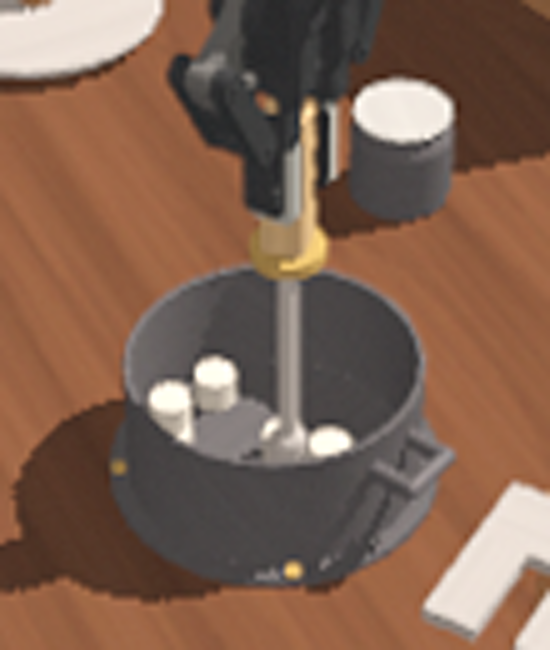

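View pics/t10.png

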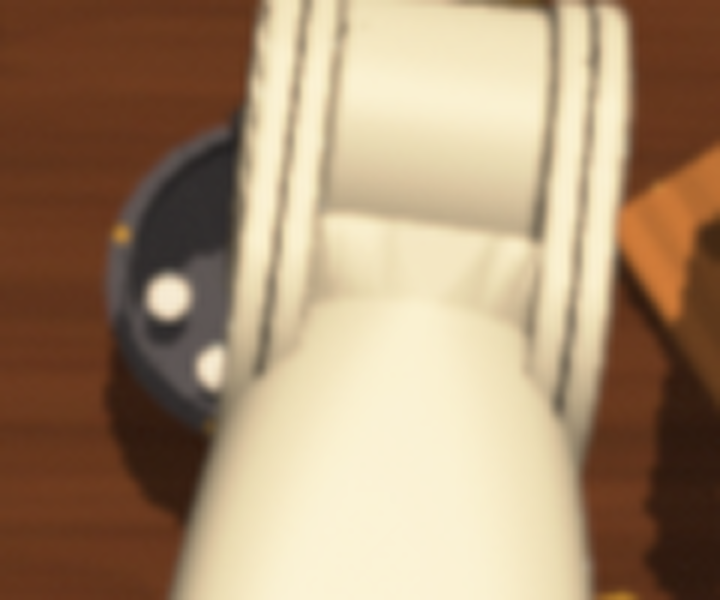

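Request:
{"api": "carry_out", "payload": {
  "moves": [
    [0.03,0.02,0,0,-1],
    [0.06,0.04,0,0,-1],
    [0.1,0.05,0,0,-1],
    [0.14,0.06,0,0,-1],
    [0.18,0.06,0,0,-1],
    [0.22,0.06,0,0,-1],
    [0.26,0.04,0,0,-1],
    [0.3,0.02,0,0,-1],
    [0.33,-0.01,0,0,-1],
    [0.36,-0.04,0,0,-1],
    [0.38,-0.08,0,0,-1],
    [0.4,-0.12,0,0,-1],
    [0.41,-0.17,0,0,-1],
    [0.41,-0.21,0,0,-1],
    [0.4,-0.26,0,0,-1],
    [0.38,-0.3,0,0,-1],
    [0.36,-0.34,0,0,-1],
    [0.33,-0.38,0,0,-1]
  ]
}}

```text
clock: 17.8
eef_pos: [0.5333, -0.0122, 0.1914]
tool_rot: [0.957, 0.29, 0.0, 0.0]
ft_force: [0.2, -0.1, -1.6]
grip_width: 0.0198
```

```bash
python3 - <<'E'
from st import *
np.set_printoptions(precision=4,suppress=True)
o=bot.get_obs();print(o['eef_pos'],o['ft_force'],o['grip_width'])
d=o['eef_pos']-[.53,-.04,0]; print(np.hypot(*d[:2]),np.degrees(np.arctan2(d[1],d[0])))
plan(82,.028,262,.036,18)
shot("side","s11",(240,160,350,290),5); shot("top","t11",(230,160,350,260),6)
E
```

```text
[ 0.5333 -0.0122  0.1914] [ 0.2209 -0.0961 -1.6337] 0.019804224642430403
0.02799958828068992 83.18869299919771
[-0.03, -0.03, 0, 0, -1], [-0.08, -0.06, 0, 0, -1], [-0.12, -0.07, 0, 0, -1], [-0.17, -0.08, 0, 0, -1], [-0.23, -0.09, 0, 0, -1], [-0.28, -0.08, 0, 0, -1], [-0.33, -0.06, 0, 0, -1], [-0.38, -0.03, 0, 0, -1], [-0.42, 0.0, 0, 0, -1], [-0.46, 0.04, 0, 0, -1], [-0.49, 0.09, 0, 0, -1], [-0.51, 0.15, 0, 0, -1], [-0.52, 0.2, 0, 0, -1], [-0.52, 0.26, 0, 0, -1], [-0.51, 0.32, 0, 0, -1], [-0.49, 0.38, 0, 0, -1], [-0.46, 0.43, 0, 0, -1], [-0.42, 0.48, 0, 0, -1],
```

View pics/s11.png

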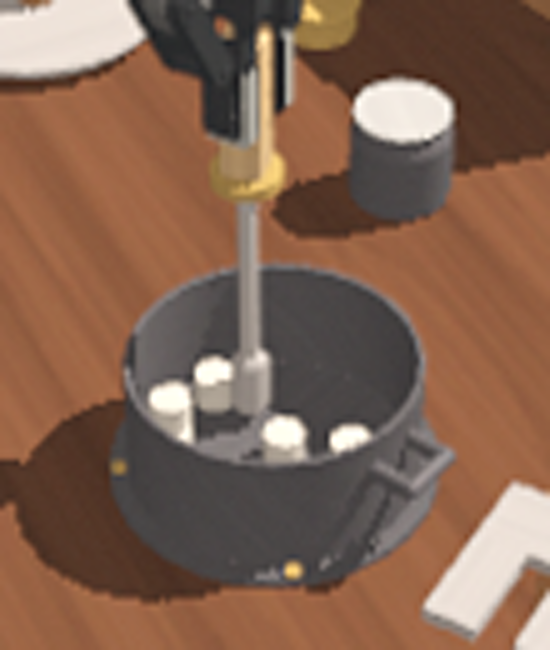

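View pics/t11.png

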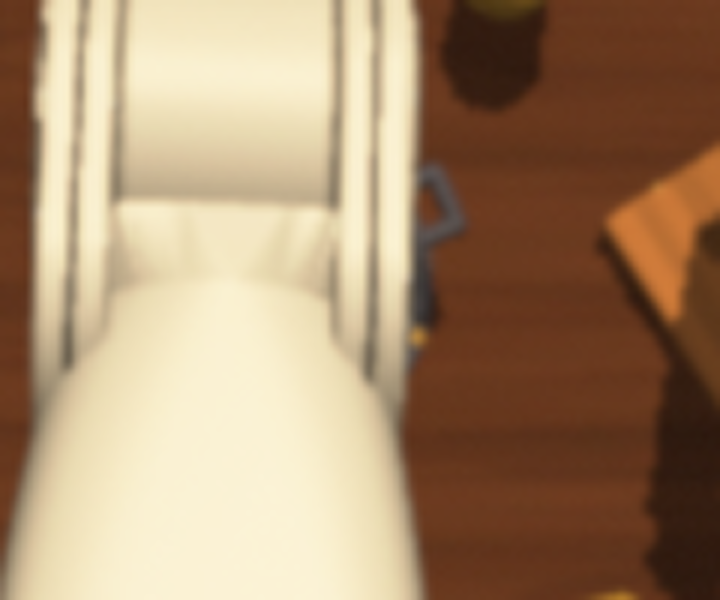

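Request:
{"api": "carry_out", "payload": {
  "moves": [
    [-0.03,-0.03,0,0,-1],
    [-0.08,-0.06,0,0,-1],
    [-0.12,-0.07,0,0,-1],
    [-0.17,-0.08,0,0,-1],
    [-0.23,-0.09,0,0,-1],
    [-0.28,-0.08,0,0,-1],
    [-0.33,-0.06,0,0,-1],
    [-0.38,-0.03,0,0,-1],
    [-0.42,0.0,0,0,-1],
    [-0.46,0.04,0,0,-1],
    [-0.49,0.09,0,0,-1],
    [-0.51,0.15,0,0,-1],
    [-0.52,0.2,0,0,-1],
    [-0.52,0.26,0,0,-1],
    [-0.51,0.32,0,0,-1],
    [-0.49,0.38,0,0,-1],
    [-0.46,0.43,0,0,-1],
    [-0.42,0.48,0,0,-1]
  ]
}}

```text
clock: 19.7
eef_pos: [0.5259, -0.0757, 0.1912]
tool_rot: [0.957, 0.29, -0.0, -0.0]
ft_force: [-0.2, -0.9, -1.9]
grip_width: 0.0196
```

```bash
python3 - <<'E'
from st import *
np.set_printoptions(precision=4,suppress=True)
o=bot.get_obs();print(o['eef_pos'],o['ft_force'],o['grip_width'])
d=o['eef_pos']-[.53,-.04,0]; print(np.hypot(*d[:2]),np.degrees(np.arctan2(d[1],d[0])))
plan(-98,.036,82,.036,18)
shot("side","s12",(240,160,350,290),5); shot("top","t12",(230,160,350,260),6)
E
```

```text
[ 0.5259 -0.0757  0.1912] [-0.167  -0.9103 -1.9208] 0.01960180824534767
0.03598075069722001 -96.61020106279192
[0.04, 0.03, 0, 0, -1], [0.1, 0.06, 0, 0, -1], [0.16, 0.08, 0, 0, -1], [0.22, 0.09, 0, 0, -1], [0.28, 0.08, 0, 0, -1], [0.35, 0.07, 0, 0, -1], [0.4, 0.04, 0, 0, -1], [0.46, 0.01, 0, 0, -1], [0.5, -0.04, 0, 0, -1], [0.54, -0.09, 0, 0, -1], [0.57, -0.14, 0, 0, -1], [0.59, -0.2, 0, 0, -1], [0.59, -0.26, 0, 0, -1], [0.59, -0.33, 0, 0, -1], [0.57, -0.39, 0, 0, -1], [0.55, -0.45, 0, 0, -1], [0.52, -0.5, 0, 0, -1], [0.47, -0.54, 0, 0, -1],
```

View pics/s12.png

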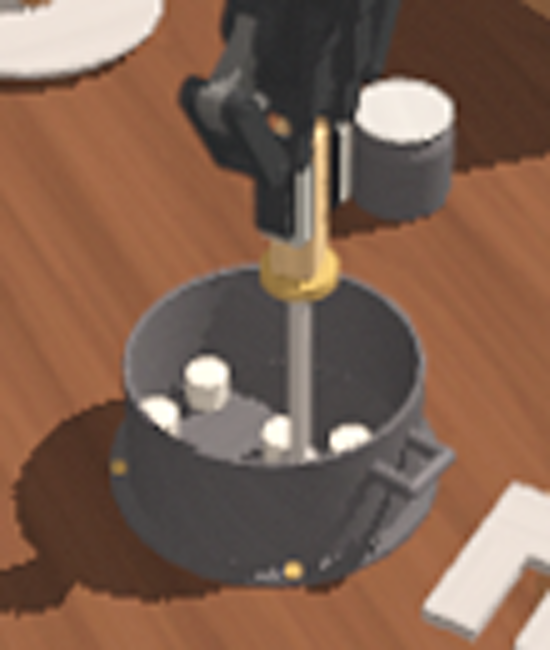

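View pics/t12.png

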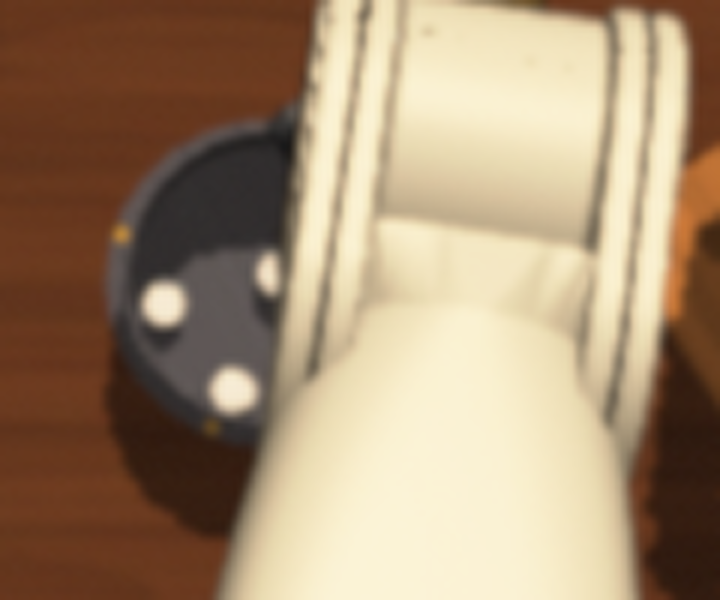

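Three full anticlockwise turns done; the chips look spread (side crop: (158,412), (207,372), (278,430), (350,437)). Lift out and back off to see the whole floor.

Request:
{"api": "carry_out", "payload": {
  "moves": [
    [0,0,-0.1,0,-1],
    [0,0,-0.25,0,-1],
    [0,0,-0.45,0,-1],
    [0,0,-0.65,0,-1],
    [0,0,-0.8,0,-1],
    [0,0,-0.88,0,-1],
    [0,0,-0.88,0,-1]
  ]
}}

```text
clock: 20.5
eef_pos: [0.5259, -0.0755, 0.281]
tool_rot: [0.957, 0.29, 0.001, 0.001]
ft_force: [0.4, 0.0, -1.3]
grip_width: 0.0192
```

Request:
{"api": "carry_out", "payload": {
  "moves": [
    [-0.2,0.12,0,0,-1],
    [-0.5,0.3,0,0,-1],
    [-0.8,0.48,0,0,-1],
    [-1,0.6,0,0,-1],
    [-1,0.6,0,0,-1]
  ]
}}

```text
clock: 21.0
eef_pos: [0.4736, -0.183, 0.2784]
tool_rot: [0.958, 0.288, -0.001, -0.0]
ft_force: [0.4, 0.5, -1.0]
grip_width: 0.0198
```

```bash
python3 - <<'E'
from st import *
np.set_printoptions(precision=4,suppress=True)
o=bot.get_obs();print(o['eef_pos'],o['ft_force'],o['grip_width'])
shot("side","s13",(255,205,335,280),8); shot("top","t13",(238,172,308,246),8)
E
```

```text
[ 0.4736 -0.183   0.2784] [ 0.3798  0.4626 -0.9741] 0.01981466097717674
```

View pics/s13.png

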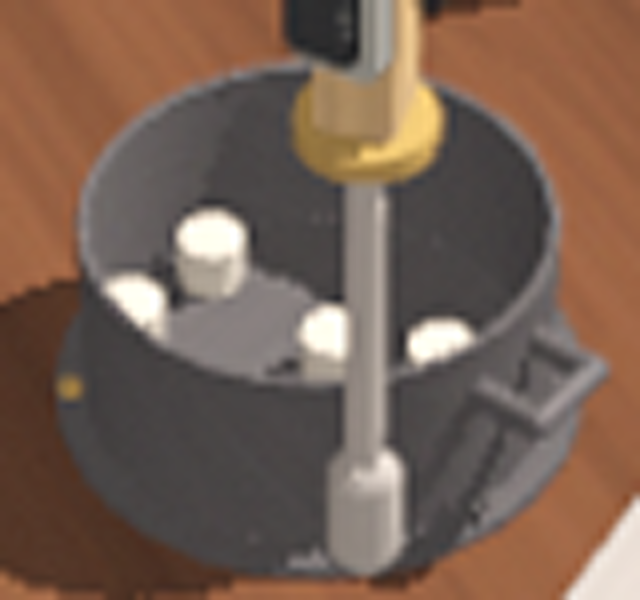

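View pics/t13.png

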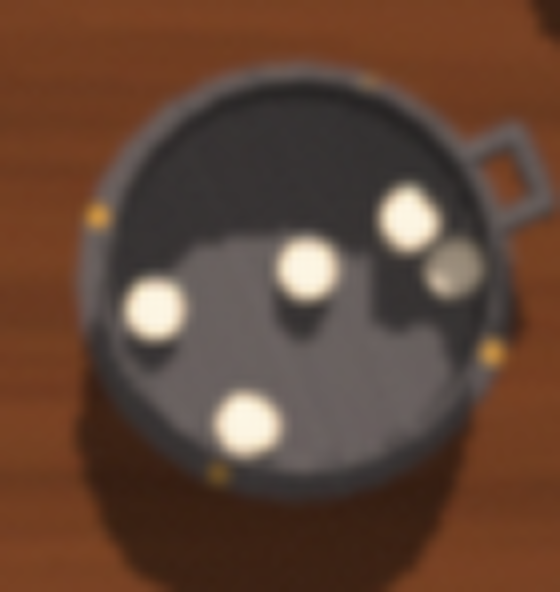

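```bash
python3 - <<'E'
from h import *
np.set_printoptions(precision=4,suppress=True)
for t,s in (((155,310),(212,235)),((248,425),(133,300)),((308,268),(330,328)),((410,217),(441,342)),((452,268),(441,342))):
    print(t,tri(un(s,(255,205),8),un(t,(238,172),8)))
# predicted side pixels for top height .022 / .038
for t in ((155,310),(248,425),(308,268),(410,217),(452,268)):
    for z in(.022,.038):
        p=plane("top",*un(t,(238,172),8),z); print(t,z,p[:2]-[.53,-.04],(proj("side",p)-[255,205]+.5)*8)
E
```

```text
(155, 310) (array([0.5201, 0.0047, 0.0238]), np.float64(0.0009258529726755341))
(248, 425) (array([ 0.4835, -0.0252,  0.0402]), np.float64(0.001184205811854069))
(308, 268) (array([ 0.5331, -0.0436,  0.0248]), np.float64(0.0011719907389078263))
(410, 217) (array([ 0.5491, -0.0753,  0.0402]), np.float64(0.0005217179662672821))
(452, 268) (array([ 0.5363, -0.0895,  0.0573]), np.float64(0.008655430409809407))
(155, 310) 0.022 [-0.0103  0.0449] [209.531  240.4447]
(155, 310) 0.038 [-0.0111  0.0448] [205.682  197.8281]
(248, 425) 0.022 [-0.0467  0.0147] [133.261  351.0481]
(248, 425) 0.038 [-0.0471  0.015 ] [129.5016 306.8773]
(308, 268) 0.022 [ 0.0039 -0.0039] [335.6576 335.8088]
(308, 268) 0.038 [ 0.0029 -0.0034] [331.3704 291.8004]
(410, 217) 0.022 [ 0.0207 -0.0364] [448.8167 393.371 ]
(410, 217) 0.038 [ 0.0195 -0.0356] [444.1555 348.5058]
(452, 268) 0.022 [ 0.0045 -0.0501] [417.5819 446.5133]
(452, 268) 0.038 [ 0.0035 -0.049 ] [412.9427 400.8906]
```

Top view shows just five chips, at crop (155,310), (248,425), (308,268), (410,217) and (452,268). The side view puts the tops at (248,425) and (410,217) 40 mm up, so those are stacks of two. I'll make another turn with the foot just above the lower layer to sweep the upper chips off.

Request:
{"api": "carry_out", "payload": {
  "moves": [
    [0.15,-0.1,0,0,-1],
    [0.35,-0.22,0,0,-1],
    [0.55,-0.35,0,0,-1],
    [0.75,-0.47,0,0,-1],
    [0.88,-0.55,0,0,-1],
    [0.92,-0.58,0,0,-1],
    [0.92,-0.58,0,0,-1],
    [0.92,-0.58,0.15,0,-1],
    [0.92,-0.58,0.35,0,-1],
    [0.92,-0.58,0.55,0,-1],
    [0.92,-0.58,0.67,0,-1],
    [0.92,-0.58,0.72,0,-1],
    [0.92,-0.58,0.72,0,-1]
  ]
}}

```text
clock: 22.4
eef_pos: [0.5194, -0.0821, 0.2069]
tool_rot: [0.957, 0.289, -0.001, -0.0]
ft_force: [-0.4, 0.1, -1.2]
grip_width: 0.0194
```

```bash
python3 - <<'E'
from st import *
np.set_printoptions(precision=4,suppress=True)
o=bot.get_obs();print(o['eef_pos'],o['eef_pos'][2]-.1796,o['ft_force'],o['grip_width'])
d=o['eef_pos']-[.53,-.04,0]; print(np.hypot(*d[:2]),np.degrees(np.arctan2(d[1],d[0])))
plan(-105,.045,75,.045,20)
shot("side","s14",(240,160,350,290),5)
E
```

```text
[ 0.5194 -0.0821  0.2069] 0.02731029021756759 [-0.4076  0.1321 -1.2224] 0.019352447848643373
0.04338921454073666 -104.12500739339943
[0.03, 0.05, 0, 0, -1], [0.09, 0.1, 0, 0, -1], [0.16, 0.13, 0, 0, -1], [0.22, 0.15, 0, 0, -1], [0.29, 0.16, 0, 0, -1], [0.36, 0.16, 0, 0, -1], [0.43, 0.14, 0, 0, -1], [0.5, 0.12, 0, 0, -1], [0.56, 0.09, 0, 0, -1], [0.62, 0.05, 0, 0, -1], [0.67, -0.0, 0, 0, -1], [0.71, -0.06, 0, 0, -1], [0.74, -0.13, 0, 0, -1], [0.76, -0.19, 0, 0, -1], [0.77, -0.26, 0, 0, -1], [0.77, -0.33, 0, 0, -1], [0.76, -0.4, 0, 0, -1], [0.73, -0.47, 0, 0, -1], [0.7, -0.53, 0, 0, -1], [0.66, -0.59, 0, 0, -1],
```

View pics/s14.png

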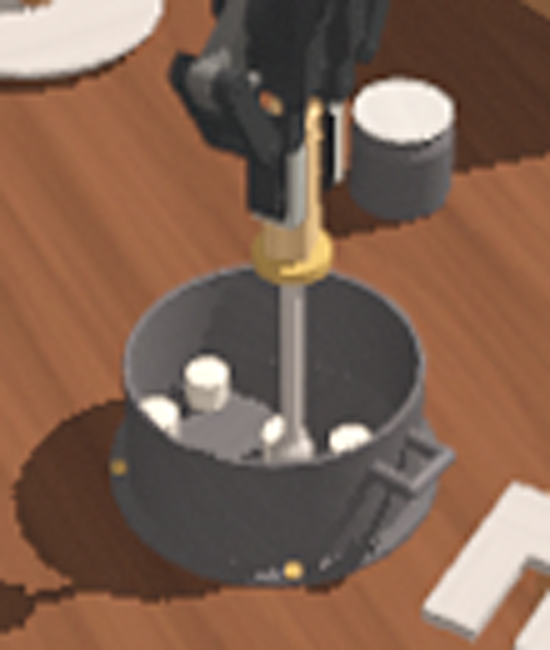

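Request:
{"api": "carry_out", "payload": {
  "moves": [
    [0.03,0.05,0,0,-1],
    [0.09,0.1,0,0,-1],
    [0.16,0.13,0,0,-1],
    [0.22,0.15,0,0,-1],
    [0.29,0.16,0,0,-1],
    [0.36,0.16,0,0,-1],
    [0.43,0.14,0,0,-1],
    [0.5,0.12,0,0,-1],
    [0.56,0.09,0,0,-1],
    [0.62,0.05,0,0,-1],
    [0.67,0.0,0,0,-1],
    [0.71,-0.06,0,0,-1],
    [0.74,-0.13,0,0,-1],
    [0.76,-0.19,0,0,-1],
    [0.77,-0.26,0,0,-1],
    [0.77,-0.33,0,0,-1],
    [0.76,-0.4,0,0,-1],
    [0.73,-0.47,0,0,-1],
    [0.7,-0.53,0,0,-1],
    [0.66,-0.59,0,0,-1]
  ]
}}

```text
clock: 24.45
eef_pos: [0.5414, 0.0043, 0.2074]
tool_rot: [0.957, 0.29, 0.0, 0.0]
ft_force: [0.6, -0.1, -1.0]
grip_width: 0.0193
```

```bash
python3 - <<'E'
from st import *
np.set_printoptions(precision=4,suppress=True)
o=bot.get_obs();print(o['eef_pos'],o['eef_pos'][2]-.1796,o['ft_force'],o['grip_width'])
d=o['eef_pos']-[.53,-.04,0]; print(np.hypot(*d[:2]),np.degrees(np.arctan2(d[1],d[0])))
plan(75,.045,240,.045,20)
shot("side","s15",(240,160,350,290),5)
E
```

```text
[0.5414 0.0043 0.2074] 0.027776253038143545 [ 0.6251 -0.0564 -0.9779] 0.01931967228603676
0.04570618371722376 75.52857727507866
[-0.05, -0.04, 0, 0, -1], [-0.1, -0.08, 0, 0, -1], [-0.16, -0.11, 0, 0, -1], [-0.22, -0.13, 0, 0, -1], [-0.28, -0.14, 0, 0, -1], [-0.35, -0.14, 0, 0, -1], [-0.41, -0.14, 0, 0, -1], [-0.47, -0.12, 0, 0, -1], [-0.53, -0.1, 0, 0, -1], [-0.59, -0.07, 0, 0, -1], [-0.64, -0.03, 0, 0, -1], [-0.69, 0.02, 0, 0, -1], [-0.72, 0.07, 0, 0, -1], [-0.75, 0.13, 0, 0, -1], [-0.78, 0.19, 0, 0, -1], [-0.79, 0.25, 0, 0, -1], [-0.79, 0.32, 0, 0, -1], [-0.78, 0.38, 0, 0, -1], [-0.77, 0.44, 0, 0, -1], [-0.74, 0.5, 0, 0, -1],
```

View pics/s15.png

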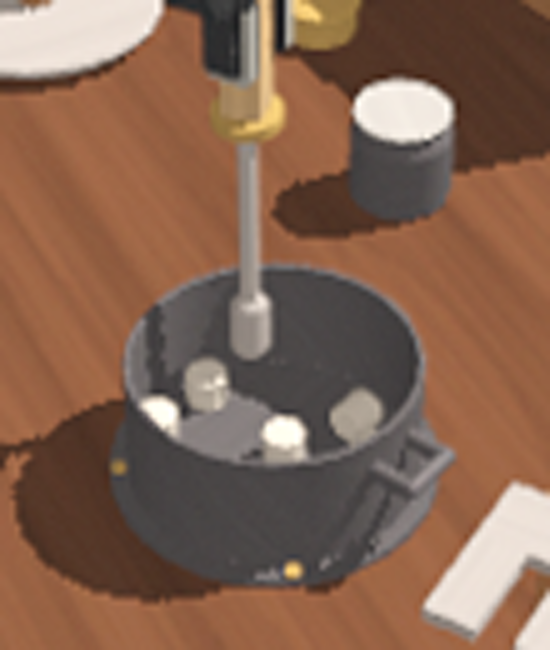

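Request:
{"api": "carry_out", "payload": {
  "moves": [
    [-0.05,-0.04,0,0,-1],
    [-0.1,-0.08,0,0,-1],
    [-0.16,-0.11,0,0,-1],
    [-0.22,-0.13,0,0,-1],
    [-0.28,-0.14,0,0,-1],
    [-0.35,-0.14,0,0,-1],
    [-0.41,-0.14,0,0,-1],
    [-0.47,-0.12,0,0,-1],
    [-0.53,-0.1,0,0,-1],
    [-0.59,-0.07,0,0,-1],
    [-0.64,-0.03,0,0,-1],
    [-0.69,0.02,0,0,-1],
    [-0.72,0.07,0,0,-1],
    [-0.75,0.13,0,0,-1],
    [-0.78,0.19,0,0,-1],
    [-0.79,0.25,0,0,-1],
    [-0.79,0.32,0,0,-1],
    [-0.78,0.38,0,0,-1],
    [-0.77,0.44,0,0,-1],
    [-0.74,0.5,0,0,-1]
  ]
}}

```text
clock: 26.5
eef_pos: [0.508, -0.0789, 0.2069]
tool_rot: [0.957, 0.29, -0.001, -0.0]
ft_force: [-0.2, 0.6, -1.7]
grip_width: 0.0174
```

Request:
{"api": "carry_out", "payload": {
  "moves": [
    [0,0,-0.1,0,-1],
    [0,0,-0.25,0,-1],
    [0,0,-0.45,0,-1],
    [0,0,-0.63,0,-1],
    [0,0,-0.72,0,-1],
    [0,0,-0.72,0,-1]
  ]
}}

```text
clock: 27.1
eef_pos: [0.509, -0.0786, 0.2811]
tool_rot: [0.957, 0.29, 0.002, 0.001]
ft_force: [-0.0, -0.1, -2.0]
grip_width: 0.0175
```

Request:
{"api": "carry_out", "payload": {
  "moves": [
    [-0.15,0.14,0,0,-1],
    [-0.4,0.36,0,0,-1],
    [-0.65,0.58,0,0,-1],
    [-0.85,0.75,0,0,-1],
    [-0.85,0.75,0,0,-1]
  ]
}}

```text
clock: 27.6
eef_pos: [0.4777, -0.1905, 0.2782]
tool_rot: [0.958, 0.288, -0.001, -0.0]
ft_force: [-0.1, 0.4, -1.1]
grip_width: 0.0168
```

```bash
python3 - <<'E'
from st import *
np.set_printoptions(precision=4,suppress=True)
o=bot.get_obs();print(o['eef_pos'],o['ft_force'],o['grip_width'])
shot("side","s16",(255,205,335,280),8); shot("top","t16",(238,172,308,246),8)
E
```

```text
[ 0.4777 -0.1905  0.2782] [-0.1439  0.3967 -1.1178] 0.016839880003901738
```

View pics/s16.png

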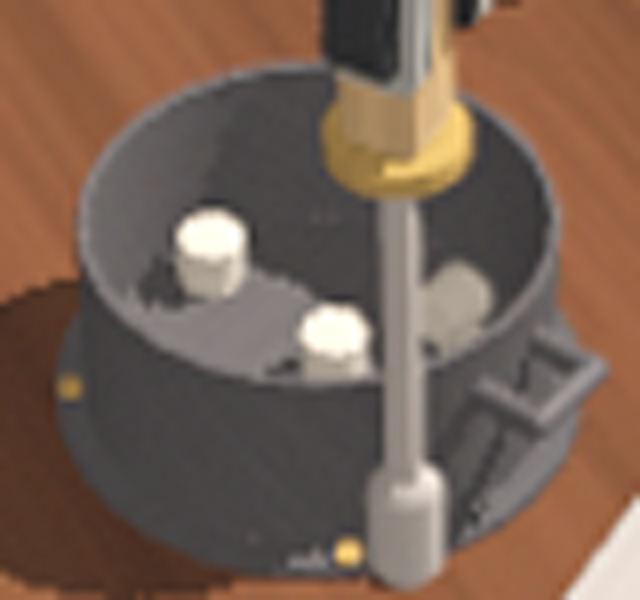

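View pics/t16.png

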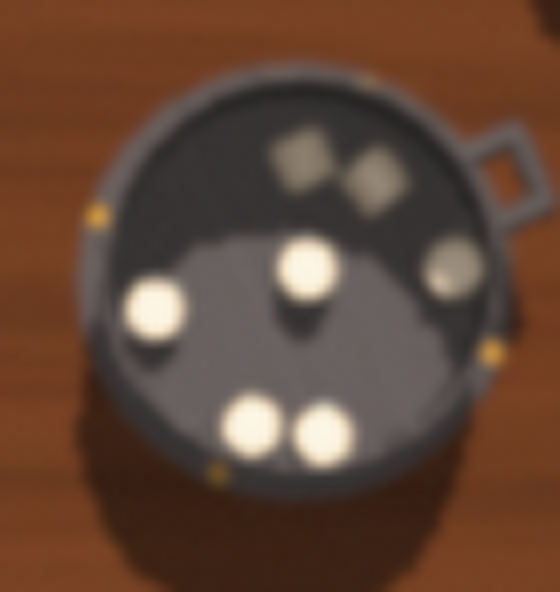

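```bash
python3 - <<'E'
from h import *
np.set_printoptions(precision=4,suppress=True)
o=bot.get_obs(); p=o['eef_pos']
for h,nm in((.1796,'foot'),(.0546,'collar under'),(.0486,'collar top'),(-.0174,'top')): print(nm,(proj("side",p-[0,0,h])-[300,130]+.5)*5)
q=np.array([.4736,-.183,.2784]); print((proj("side",q-[0,0,.1796])-[255,205]+.5)*8,(proj("side",q-[0,0,.0546])-[255,205]+.5)*8)
print((proj("side",p-[0,0,.1796])-[255,205]+.5)*8,(proj("side",p-[0,0,.0546])-[255,205]+.5)*8)
crop(cv2.imread("pics/s16_full.png"),"s16b",(270,160,350,290),6)
crop(cv2.imread("pics/s13_full.png"),"s13b",(265,160,345,290),6)
crop(cv2.imread("pics/t16_full.png"),"t16b",(270,160,390,250),6)
E
```

```text
foot [ 24.7515 727.4131]
collar under [ 27.6814 466.1731]
collar top [ 27.836 452.387]
top [ 29.6346 292.0174]
[369.8669 555.5087] [371.7423 137.7712]
[399.6023 563.8609] [404.2902 145.8769]
```

View pics/s16b.png

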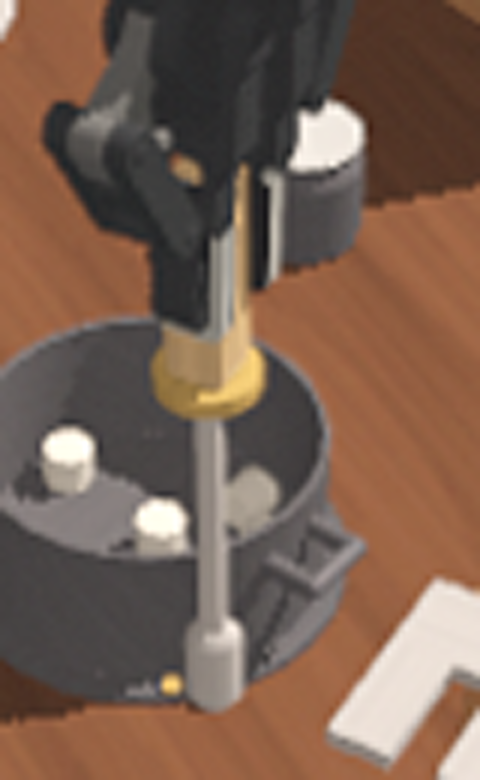

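View pics/s13b.png

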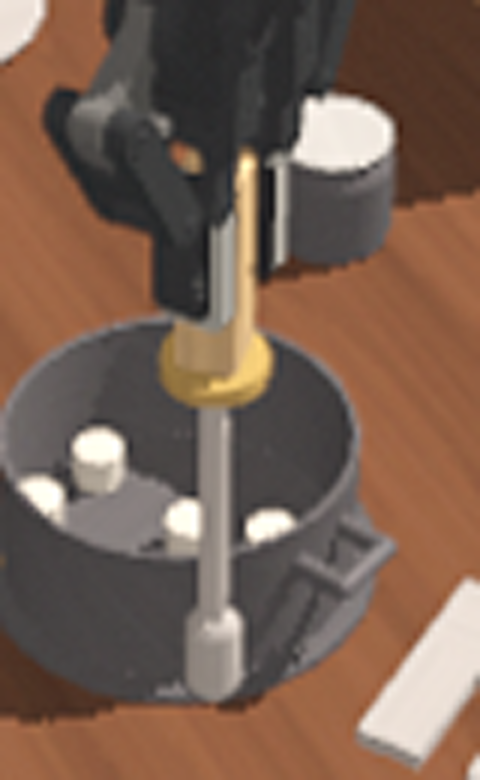

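All seven chips now show separately in the top view (crop (305,160), (375,180), (308,268), (155,310), (248,425), (325,432), (452,268)), so none is stacked. Now back to the mouth of the rack.

Request:
{"api": "carry_out", "payload": {
  "moves": [
    [-0.1,0.12,0,0,-1],
    [-0.3,0.34,0,0,-1],
    [-0.5,0.57,0,0,-1],
    [-0.66,0.76,0,0,-1],
    [-0.73,0.84,0,0,-1],
    [-0.73,0.84,0,0,-1],
    [-0.73,0.84,0.15,0,-1],
    [-0.73,0.84,0.35,0,-1],
    [-0.73,0.84,0.5,0,-1],
    [-0.73,0.84,0.55,0,-1],
    [-0.73,0.84,0.55,0,-1],
    [-0.73,0.84,0.55,0,-1]
  ]
}}

```text
clock: 28.9
eef_pos: [0.4654, -0.2981, 0.2251]
tool_rot: [0.957, 0.29, 0.0, 0.0]
ft_force: [0.9, -0.5, -0.4]
grip_width: 0.017
```

```bash
python3 - <<'E'
from h import *
np.set_printoptions(precision=4,suppress=True)
o=bot.get_obs(); p=o['eef_pos']; print(p,o['tool_rot'],o['grip_width'])
M=R.from_quat(o['tool_rot']).as_matrix(); print(np.degrees(np.arctan2(M[1,0],M[0,0])), M.T@(np.array([.5138,-.2673,.2246])-p))
for z in(.1796,.0546): print((proj("side",p-[0,0,z])-[290,200]+.5)*6)
shot("side","s17",(290,200,400,330),6);shot("top","t17",(330,150,430,250),6)
E
```

```text
[ 0.4654 -0.2981  0.2251] [0.957  0.2901 0.0005 0.0004] 0.016982590117251006
33.72834654328964 [0.0573 0.0012 0.0006]
[223.0838 850.4009]
[240.1179 558.6351]
```

View pics/s17.png

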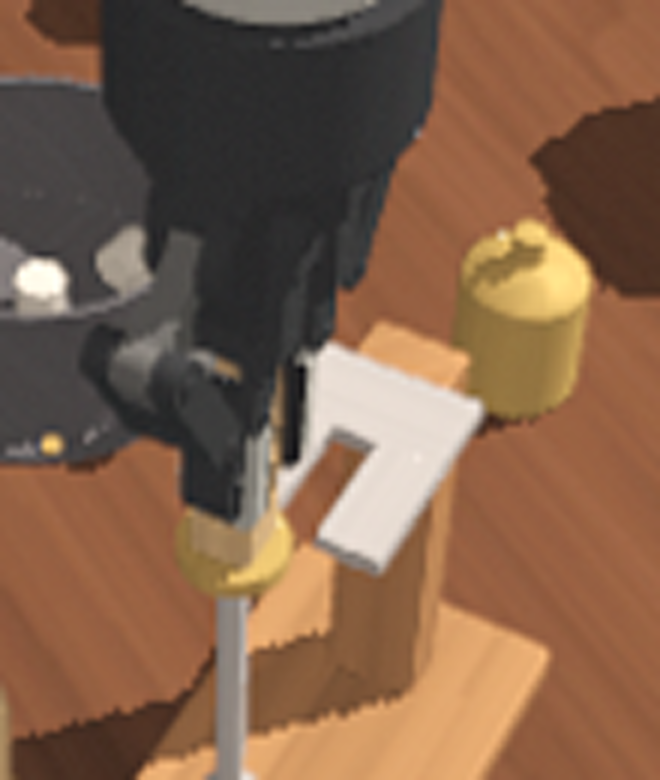

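View pics/t17.png

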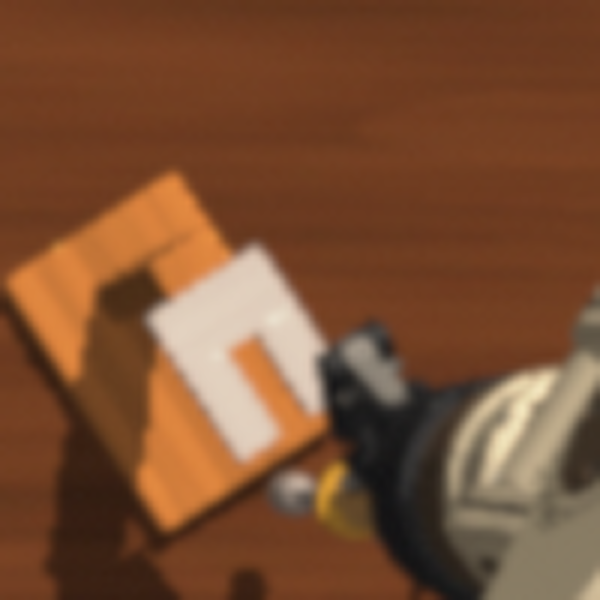

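Request:
{"api": "carry_out", "payload": {
  "moves": [
    [0.05,0.01,0,0,-1],
    [0.15,0.01,0,0,-1],
    [0.25,0.01,0,0,-1],
    [0.35,0.01,0,0,-1],
    [0.45,0.01,0,0,-1],
    [0.53,0.01,0,0,-1],
    [0.57,0.01,0,0,-1],
    [0.57,0.01,0,0,-1],
    [0.57,0.01,0,0,-1]
  ]
}}

```text
clock: 29.9
eef_pos: [0.5127, -0.2678, 0.2242]
tool_rot: [0.957, 0.29, -0.0, -0.0]
ft_force: [-0.2, -0.5, -0.3]
grip_width: 0.0171
```

```bash
python3 - <<'E'
from h import *
np.set_printoptions(precision=4,suppress=True)
o=bot.get_obs(); p=o['eef_pos']; print(p,o['ft_force'],o['grip_width'])
shot("side","s18",(300,200,400,330),6)
E
```

```text
[ 0.5127 -0.2678  0.2242] [-0.2058 -0.4655 -0.3472] 0.01710594377218326
```

View pics/s18.png

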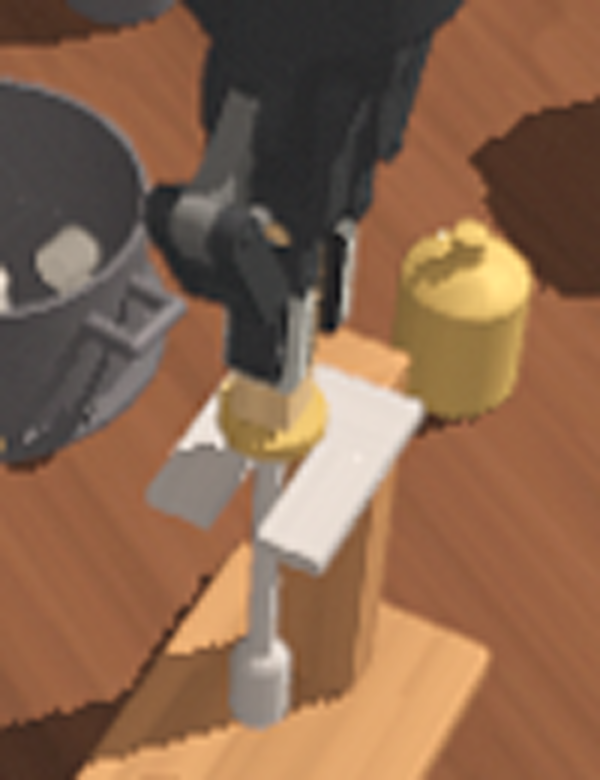

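Request:
{"api": "carry_out", "payload": {
  "moves": [
    [0.01,0,0.05,0,-1],
    [0.01,0,0.1,0,-1],
    [0.01,0,0.14,0,-1],
    [0.01,0,0.16,0,-1],
    [0.01,0,0.17,0,-1],
    [0.01,0,0.17,0,-1]
  ]
}}

```text
clock: 30.55
eef_pos: [0.5136, -0.2672, 0.2071]
tool_rot: [0.957, 0.29, -0.0, -0.0]
ft_force: [0.6, 0.2, -1.3]
grip_width: 0.0171
```

```bash
python3 - <<'E'
from h import *
np.set_printoptions(precision=4,suppress=True)
o=bot.get_obs(); p=o['eef_pos']; print(p,o['ft_force'],o['grip_width'])
shot("side","s19",(300,200,400,330),6)
E
```

```text
[ 0.5136 -0.2672  0.2071] [ 0.5658  0.1566 -1.3118] 0.017088161623563938
```

View pics/s19.png

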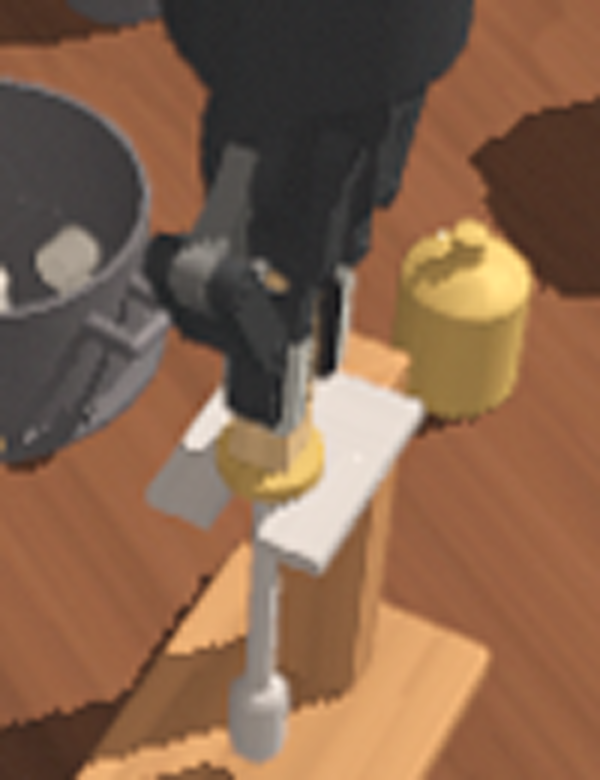

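Request:
{"api": "carry_out", "payload": {
  "moves": [
    [0,0,0.01,0,-1],
    [0,0,0.02,0,-1],
    [0,0,0.03,0,-1],
    [0,0,0.03,0,-1]
  ]
}}

```text
clock: 31.0
eef_pos: [0.5138, -0.2673, 0.2053]
tool_rot: [0.957, 0.29, 0.0, 0.0]
ft_force: [-1.7, 1.5, 3.8]
grip_width: 0.0172
```

Collar is on the fork (force has turned upward, +3.8 N). Release.

Request:
{"api": "carry_out", "payload": {
  "moves": [
    [0,0,0,0,-0.4],
    [0,0,0,0,-0.3],
    [0,0,0,0,0],
    [0,0,0,0,0.5],
    [0,0,0,0,1],
    [0,0,0,0,1],
    [0,0,0,0,1],
    [0,0,0,0,1]
  ]
}}

```text
clock: 31.8
eef_pos: [0.5137, -0.2672, 0.2043]
tool_rot: [0.957, 0.29, -0.0, -0.0]
ft_force: [-0.2, 0.1, 0.3]
grip_width: 0.0856
```

```bash
python3 - <<'E'
from h import *
np.set_printoptions(precision=4,suppress=True)
o=bot.get_obs(); p=o['eef_pos']; print(p,o['ft_force'],o['grip_width'])
shot("side","s20",(300,200,400,330),6)
E
```

```text
[ 0.5137 -0.2672  0.2043] [-0.1852  0.1134  0.3234] 0.08562735963692203
```

View pics/s20.png

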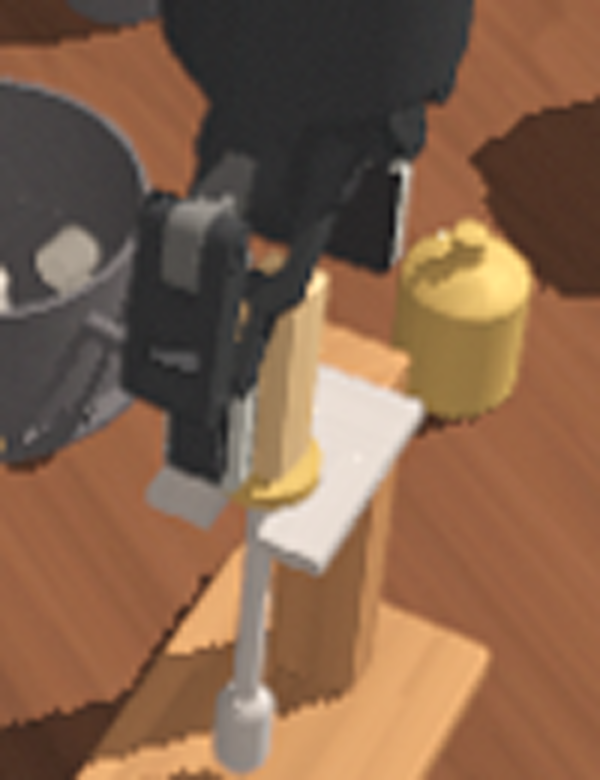

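Request:
{"api": "carry_out", "payload": {
  "moves": [
    [0,0,-0.1,0,1],
    [0,0,-0.3,0,1],
    [0,0,-0.5,0,1],
    [0,0,-0.7,0,1],
    [0,0,-0.85,0,1],
    [0,0,-0.9,0,1]
  ]
}}

```text
clock: 32.45
eef_pos: [0.5144, -0.2676, 0.2972]
tool_rot: [0.957, 0.29, 0.002, 0.002]
ft_force: [0.1, 1.3, 0.1]
grip_width: 0.085
```

Request:
{"api": "carry_out", "payload": {
  "moves": [
    [-0.1,-0.3,0,0,1],
    [-0.2,-0.65,0,0,1],
    [-0.3,-1,0,0,1]
  ]
}}

```text
clock: 32.75
eef_pos: [0.4322, -0.1999, 0.2937]
tool_rot: [0.957, 0.289, -0.0, -0.0]
ft_force: [0.1, 0.4, 0.3]
grip_width: 0.0853
```

Request:
{"api": "carry_out", "payload": {
  "moves": [
    [-0.1,-0.35,0,0,1],
    [-0.2,-0.7,0,0,1],
    [-0.3,-1,0,0,1]
  ]
}}

```text
clock: 33.05
eef_pos: [0.3511, -0.1329, 0.2941]
tool_rot: [0.957, 0.29, -0.0, -0.0]
ft_force: [-0.2, -0.6, 0.9]
grip_width: 0.0854
```

```bash
python3 - <<'E'
from h import *
np.set_printoptions(precision=4,suppress=True)
o=bot.get_obs(); p=o['eef_pos']; print(p,o['ft_force'],o['grip_width'])
shot("side","s21",(300,230,395,330),6);shot("top","t21",(325,170,425,245),8)
E
```

```text
[ 0.3511 -0.1329  0.2941] [-0.1888 -0.5758  0.8856] 0.08539843172827273
```

View pics/s21.png

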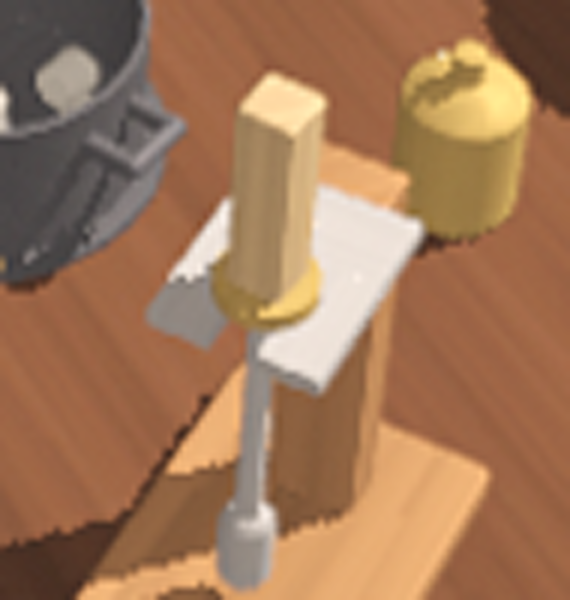

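View pics/t21.png

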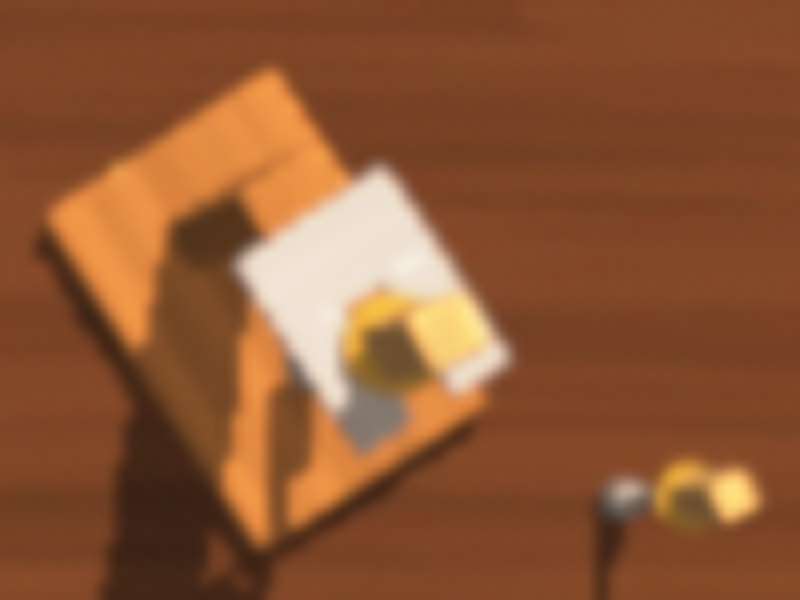

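```bash
python3 - <<'E'
from h import *
np.set_printoptions(precision=4,suppress=True)
print(tri(un([282,104],(300,230),6),un([450,332],(325,170),8)))
print("collar",plane("top",*un([388,341],(325,170),8),.156))
o=bot.get_obs(); M=R.from_quat(o['tool_rot']).as_matrix(); p=o['eef_pos']
print(np.degrees(np.arctan2(M[1,0],M[0,0])),M.T@(np.array([.568,.3195,.30])-p))
shot("top","t22",(238,172,308,246),8)
E
```

```text
(array([ 0.5112, -0.2671,  0.2227]), np.float64(0.00073431310294065))
collar [ 0.5122 -0.2648  0.156 ]
33.751313976587625 [ 0.4324 -0.2542 -0.0055]
```

View pics/t22.png

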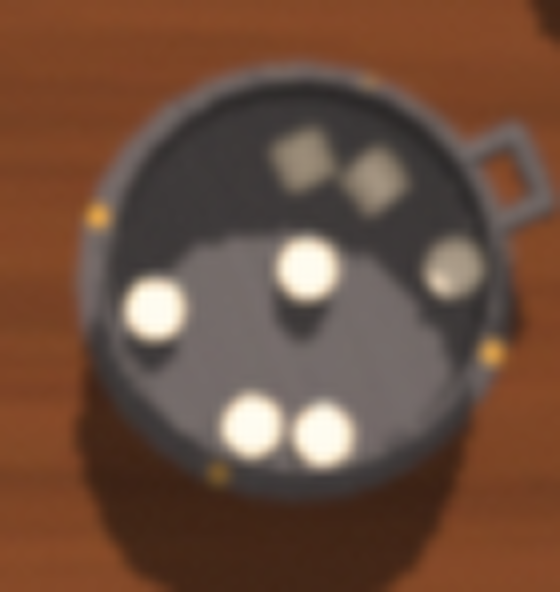

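Rehung: the handle top triangulates to (0.511, −0.267, 0.223) against (0.5135, −0.268, 0.223) at the start, and the chips are still flat. Now the lid.

Request:
{"api": "carry_out", "payload": {
  "moves": [
    [0.3,-0.18,0,0,1],
    [0.65,-0.38,0,0,1],
    [1,-0.58,0,0,1]
  ]
}}

```text
clock: 33.5
eef_pos: [0.4054, -0.0298, 0.2944]
tool_rot: [0.957, 0.289, 0.001, 0.0]
ft_force: [0.8, -0.5, 0.5]
grip_width: 0.0857
```

Request:
{"api": "carry_out", "payload": {
  "moves": [
    [0.3,-0.18,0,0,1],
    [0.65,-0.38,0,0,1],
    [1,-0.58,0,0,1]
  ]
}}

```text
clock: 33.8
eef_pos: [0.4566, 0.0748, 0.2941]
tool_rot: [0.957, 0.289, 0.0, 0.0]
ft_force: [0.7, -0.1, -0.6]
grip_width: 0.0851
```

Request:
{"api": "carry_out", "payload": {
  "moves": [
    [0.3,-0.18,0.1,0,1],
    [0.65,-0.38,0.3,0,1],
    [1,-0.58,0.5,0,1]
  ]
}}

```text
clock: 34.1
eef_pos: [0.508, 0.1788, 0.2436]
tool_rot: [0.957, 0.289, 0.001, 0.0]
ft_force: [0.9, -0.8, 1.1]
grip_width: 0.0855
```

Request:
{"api": "carry_out", "payload": {
  "moves": [
    [0.4,-0.25,0.1,0,1],
    [0.8,-0.5,0.3,0,1],
    [1,-0.6,0.5,0,1],
    [1,-0.6,0.5,0,1]
  ]
}}

```text
clock: 34.5
eef_pos: [0.556, 0.2848, 0.1887]
tool_rot: [0.957, 0.291, -0.003, 0.0]
ft_force: [0.1, -0.1, -0.4]
grip_width: 0.0857
```

```bash
python3 - <<'E'
from h import *
np.set_printoptions(precision=4,suppress=True)
o=bot.get_obs(); M=R.from_quat(o['tool_rot']).as_matrix(); p=o['eef_pos']
print(p,M.T@(np.array([.568,.3197,.0415])-p))
E
```

```text
[0.556  0.2848 0.1887] [ 0.0303 -0.0221  0.147 ]
```

Request:
{"api": "carry_out", "payload": {
  "moves": [
    [0.15,-0.1,0.1,0,1],
    [0.3,-0.22,0.3,0,1],
    [0.3,-0.22,0.6,0,1],
    [0.3,-0.22,0.85,0,1],
    [0.3,-0.22,0.97,0,1],
    [0.3,-0.22,0.97,0,1]
  ]
}}

```text
clock: 35.1
eef_pos: [0.5679, 0.316, 0.0953]
tool_rot: [0.957, 0.289, -0.002, 0.001]
ft_force: [-0.1, -0.0, 0.5]
grip_width: 0.0854
```

```bash
python3 - <<'E'
from h import *
np.set_printoptions(precision=4,suppress=True)
o=bot.get_obs(); M=R.from_quat(o['tool_rot']).as_matrix(); p=o['eef_pos']
print(p,M.T@(np.array([.568,.3197,.0415])-p))
shot("side","s23",(190,80,310,190),6)
E
```

```text
[0.5679 0.316  0.0953] [ 0.0023 -0.003   0.0538]
```

View pics/s23.png

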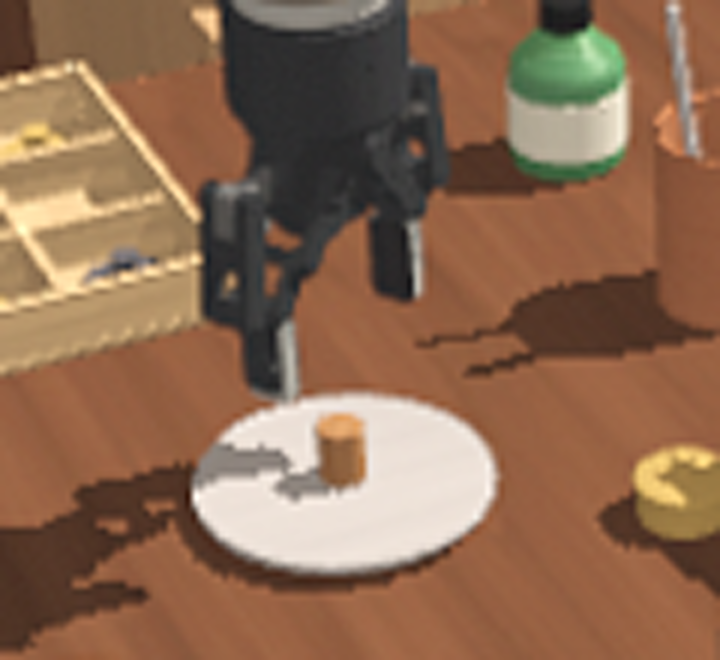

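Request:
{"api": "carry_out", "payload": {
  "moves": [
    [0.02,-0.03,0.1,0,1],
    [0.02,-0.03,0.25,0,1],
    [0.02,-0.03,0.4,0,1],
    [0.02,-0.03,0.5,0,1],
    [0.02,-0.03,0.52,0,1],
    [0.02,-0.03,0.52,0,1],
    [0.02,-0.03,0.52,0,1]
  ]
}}

```text
clock: 35.85
eef_pos: [0.5694, 0.3214, 0.0463]
tool_rot: [0.957, 0.29, 0.001, -0.0]
ft_force: [0.1, 0.2, 0.5]
grip_width: 0.0859
```

Request:
{"api": "carry_out", "payload": {
  "moves": [
    [0,0,0,0,-1],
    [0,0,0,0,-1],
    [0,0,0,0,-1],
    [0,0,0,0,-1],
    [0,0,0,0,-1],
    [0,0,0,0,-1],
    [0,0,0,0,-1],
    [0,0,0,0,-1]
  ]
}}

```text
clock: 36.65
eef_pos: [0.569, 0.3211, 0.0457]
tool_rot: [0.957, 0.29, 0.0, -0.0]
ft_force: [-0.5, 0.1, 3.2]
grip_width: 0.0196
```

```bash
python3 - <<'E'
from h import *
shot("side","s24",(190,80,310,190),6)
E
```

```text
(no output)
```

View pics/s24.png

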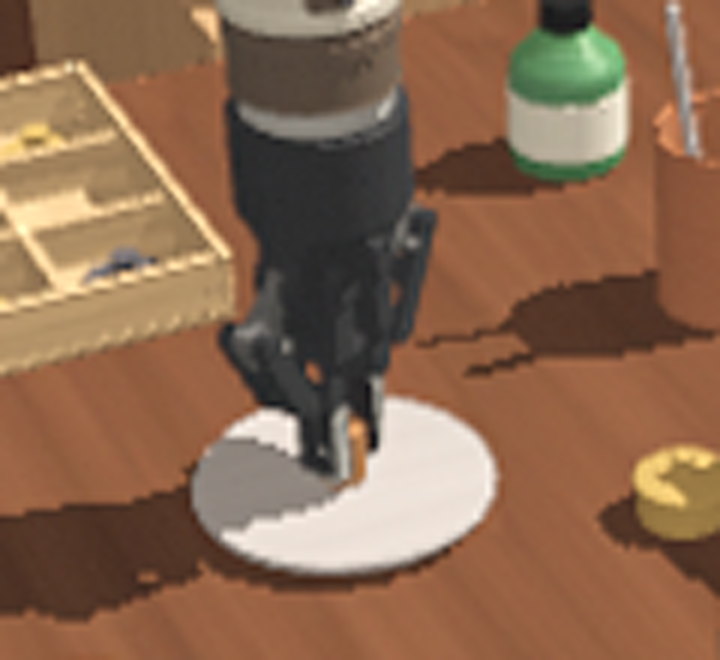

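Grip sits high on the knob (TCP z 45.7 mm, opening 19.6 mm for a 22 mm knob), so I'll reopen, go 4 mm lower and grip again.

Request:
{"api": "carry_out", "payload": {
  "moves": [
    [0,0,0,0,0],
    [0,0,0,0,0],
    [0,0,0,0,0],
    [-0.01,0,0.03,0,0],
    [-0.01,0,0.045,0,0],
    [-0.01,0,0.045,0,0],
    [-0.01,0,0.045,0,-1],
    [-0.01,0,0.045,0,-1],
    [-0.01,0,0.045,0,-1],
    [-0.01,0,0.045,0,-1],
    [-0.01,0,0.045,0,-1],
    [-0.01,0,0.045,0,-1],
    [-0.01,0,0.045,0,-1]
  ]
}}

```text
clock: 38.0
eef_pos: [0.5681, 0.3206, 0.041]
tool_rot: [0.957, 0.29, 0.0, -0.0]
ft_force: [-0.1, -0.9, 1.7]
grip_width: 0.0202
```

```bash
python3 - <<'E'
from h import *
o=bot.get_obs(); print(o['eef_pos'],o['ft_force'],o['ft_torque'],o['grip_width'])
E
```

```text
[0.56808719 0.32058686 0.0410499 ] [-0.0534058  -0.93358003  1.7167976 ] [-0.02673625  0.01107651  0.03565397] 0.02021477426997609
```

Request:
{"api": "carry_out", "payload": {
  "moves": [
    [0,0,-0.05,0,-1],
    [0,0,-0.15,0,-1],
    [0,0,-0.35,0,-1],
    [0,0,-0.55,0,-1],
    [0,0,-0.75,0,-1],
    [0,0,-0.92,0,-1],
    [0,0,-1,0,-1],
    [0,0,-1,0,-1]
  ]
}}

```text
clock: 38.8
eef_pos: [0.5687, 0.3209, 0.1426]
tool_rot: [0.957, 0.29, 0.002, -0.0]
ft_force: [0.2, 0.0, -1.7]
grip_width: 0.0198
```

```bash
python3 - <<'E'
from h import *
np.set_printoptions(precision=4,suppress=True)
o=bot.get_obs(); M=R.from_quat(o['tool_rot']).as_matrix(); p=o['eef_pos']
print(p,o['ft_force'],o['grip_width'],M.T@(np.array([.530,-.0395,.141])-p))
shot("side","s25",(190,60,310,170),6)
E
```

```text
[0.5687 0.3209 0.1426] [ 0.173   0.0155 -1.6639] 0.019794690577072355 [-0.2321  0.2785  0.001 ]
```

View pics/s25.png

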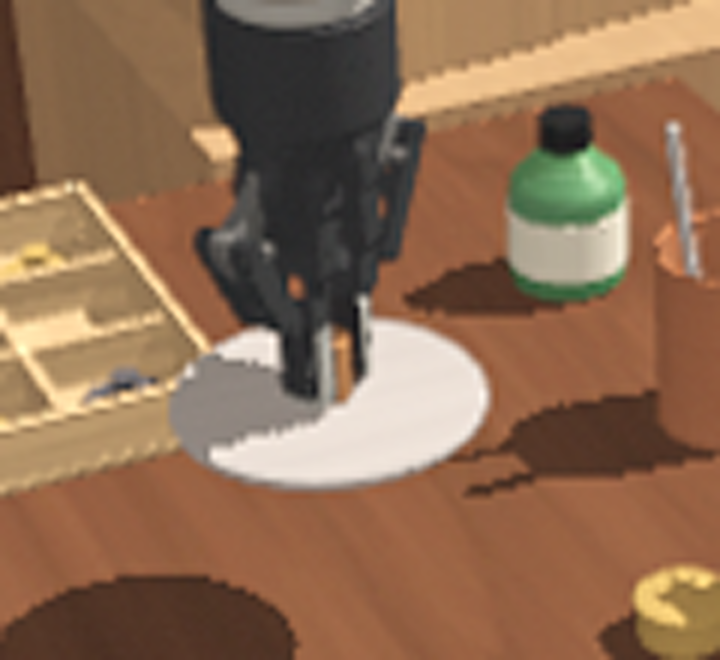

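Request:
{"api": "carry_out", "payload": {
  "moves": [
    [-0.1,0.12,0,0,-1],
    [-0.25,0.3,0,0,-1],
    [-0.42,0.5,0,0,-1],
    [-0.6,0.72,0,0,-1],
    [-0.77,0.93,0,0,-1]
  ]
}}

```text
clock: 39.35
eef_pos: [0.5541, 0.199, 0.1391]
tool_rot: [0.957, 0.29, -0.002, 0.0]
ft_force: [-0.2, 0.4, -1.8]
grip_width: 0.0201
```

Request:
{"api": "carry_out", "payload": {
  "moves": [
    [-0.17,0.2,0,0,-1],
    [-0.32,0.38,0,0,-1],
    [-0.47,0.56,0,0,-1],
    [-0.62,0.74,0,0,-1],
    [-0.77,0.93,0,0,-1]
  ]
}}

```text
clock: 39.85
eef_pos: [0.5416, 0.0793, 0.1394]
tool_rot: [0.957, 0.29, -0.001, -0.0]
ft_force: [-0.2, 0.2, -1.5]
grip_width: 0.0203
```

Request:
{"api": "carry_out", "payload": {
  "moves": [
    [-0.17,0.2,0,0,-1],
    [-0.34,0.42,0,0,-1],
    [-0.51,0.62,0,0,-1],
    [-0.64,0.78,0,0,-1],
    [-0.73,0.88,0,0,-1],
    [-0.77,0.93,0,0,-1],
    [-0.77,0.93,0,0,-1],
    [-0.77,0.93,0,0,-1],
    [-0.77,0.93,0,0,-1]
  ]
}}

```text
clock: 40.75
eef_pos: [0.5305, -0.0389, 0.1408]
tool_rot: [0.957, 0.29, 0.0, -0.0]
ft_force: [-0.4, 0.5, -2.2]
grip_width: 0.0203
```

```bash
python3 - <<'E'
from h import *
np.set_printoptions(precision=4,suppress=True)
o=bot.get_obs(); M=R.from_quat(o['tool_rot']).as_matrix(); p=o['eef_pos']
print(p,o['ft_force'],o['grip_width'],M.T@(np.array([.530,-.040,.096])-p))
S=shot("side","s26",(240,160,350,290),5)
b=(255,195,335,250); c=S[b[1]:b[3],b[0]:b[2]]; m=(c.min(2)>150).astype(np.uint8)
k=max(cv2.findContours(m,0,1)[0],key=cv2.contourArea); h=cv2.convexHull(k)[:,0]+[b[0],b[1]]
P=np.array([plane("side",u,v,p[2]-.041+.012) for u,v in h]); print("lid side",circ(P))
E
```

```text
[ 0.5305 -0.0389  0.1408] [-0.3724  0.4908 -2.2403] 0.02034193321526642 [-0.001   0.0007  0.0448]
lid side (array([ 0.5255, -0.0417]), np.float64(0.06946322289290424))
```

View pics/s26.png

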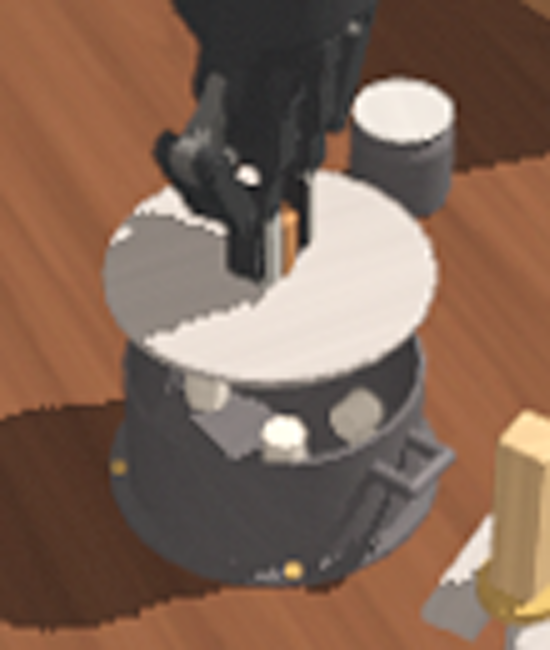

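```bash
python3 - <<'E'
from h import *
np.set_printoptions(precision=4,suppress=True)
z=.1408-.041+.012
pk=[(104,275),(438,272),(310,171),(380,190),(425,232),(330,376),(400,337),(135,215),(185,355),(120,315)]
P=np.array([plane("side",*un(q,(240,160),5),z) for q in pk]); print(circ(P)); c,r=circ(P); print(np.hypot(*(P[:,:2]-c).T))
E
```

```text
(array([ 0.5314, -0.0387]), np.float64(0.06624509421133462))
[0.068  0.0665 0.0649 0.067  0.0662 0.0685 0.0654 0.0663 0.0626 0.0669]
```

Request:
{"api": "carry_out", "payload": {
  "moves": [
    [-0.01,0.01,0.05,0,-1],
    [-0.01,0.01,0.12,0,-1],
    [-0.01,0.01,0.2,0,-1],
    [-0.01,0.01,0.27,0,-1],
    [-0.01,0.01,0.33,0,-1],
    [-0.01,0.01,0.38,0,-1],
    [-0.01,0.01,0.41,0,-1],
    [-0.01,0.01,0.42,0,-1],
    [-0.01,0.01,0.42,0,-1]
  ]
}}

```text
clock: 41.7
eef_pos: [0.5301, -0.0412, 0.0988]
tool_rot: [0.957, 0.29, 0.0, 0.0]
ft_force: [-0.2, 0.7, -1.5]
grip_width: 0.0199
```

Request:
{"api": "carry_out", "payload": {
  "moves": [
    [0,0,0.01,0,-1],
    [0,0,0.02,0,-1],
    [0,0,0.02,0,-1]
  ]
}}

```text
clock: 42.0
eef_pos: [0.5301, -0.0412, 0.0968]
tool_rot: [0.957, 0.29, 0.0, 0.0]
ft_force: [0.0, 0.3, -1.6]
grip_width: 0.0202
```

```bash
python3 - <<'E'
from h import *
np.set_printoptions(precision=4,suppress=True)
o=bot.get_obs(); print(o['eef_pos'],o['ft_force'],o['grip_width'])
S=shot("side","s27",(240,160,350,290),5)
E
```

```text
[ 0.5301 -0.0412  0.0968] [ 0.0108  0.2878 -1.5946] 0.02021542242513536
```

View pics/s27.png

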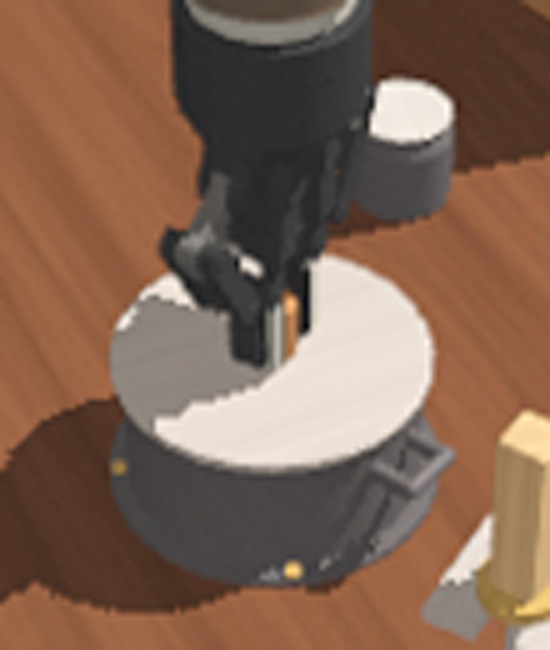

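Nearly seated (TCP z 0.0968, contact expected near 0.096), so I'll go the last bit down and check the force.

Request:
{"api": "carry_out", "payload": {
  "moves": [
    [0,0,0.01,0,-1],
    [0,0,0.015,0,-1],
    [0,0,0.015,0,-1]
  ]
}}

```text
clock: 42.35
eef_pos: [0.5303, -0.0412, 0.096]
tool_rot: [0.957, 0.29, 0.0, 0.0]
ft_force: [-1.7, 0.4, 4.2]
grip_width: 0.0198
```

Contact (+4.2 N). Release and rise.

Request:
{"api": "carry_out", "payload": {
  "moves": [
    [0,0,0,0,-0.4],
    [0,0,0,0,-0.3],
    [0,0,0,0,0],
    [0,0,0,0,0.3],
    [0,0,0,0,0.3],
    [0,0,0,0,0.3],
    [0,0,-0.1,0,0.3],
    [0,0,-0.3,0,0.3],
    [0,0,-0.6,0,0.3],
    [0,0,-0.9,0,0.3],
    [0,0,-1,0,0.3]
  ]
}}

```text
clock: 43.45
eef_pos: [0.532, -0.0413, 0.1995]
tool_rot: [0.957, 0.29, 0.003, 0.001]
ft_force: [-0.0, 0.3, 0.1]
grip_width: 0.0555
```

Request:
{"api": "carry_out", "payload": {
  "moves": [
    [-0.3,0,-0.3,0,0.3],
    [-0.6,0,-0.6,0,0.3],
    [-1,0,-0.6,0,0.3]
  ]
}}

```text
clock: 43.75
eef_pos: [0.4488, -0.0972, 0.2591]
tool_rot: [0.957, 0.29, 0.004, 0.002]
ft_force: [0.4, -1.4, -0.2]
grip_width: 0.0557
```

Request:
{"api": "carry_out", "payload": {
  "moves": [
    [-0.3,0.2,0,0,0.3],
    [-0.65,0.2,0,0,0.3],
    [-1,0.2,0,0,0.3],
    [-1,0.2,0,0,0.3],
    [-1,0.2,0,0,0.3]
  ]
}}

```text
clock: 44.25
eef_pos: [0.3744, -0.169, 0.2554]
tool_rot: [0.957, 0.289, 0.0, 0.0]
ft_force: [0.5, -0.1, -0.9]
grip_width: 0.0562
```

```bash
python3 - <<'E'
from h import *
np.set_printoptions(precision=4,suppress=True)
o=bot.get_obs(); print(o['clock'],o['eef_pos'],o['ft_force'],o['grip_width'])
S=shot("side","s28");T=shot("top","t28")
crop(S,"s28c",(240,160,400,330),4.5)
for n,im,b in(("top",T,(235,165,330,250)),("side",S,(255,190,330,255))):
    c=im[b[1]:b[3],b[0]:b[2]]; m=((c.min(2)>165)).astype(np.uint8)
    k=max(cv2.findContours(m,0,1)[0],key=cv2.contourArea); h=cv2.convexHull(k)[:,0]+[b[0],b[1]]
    P=np.array([plane(n,u,v,.067) for u,v in h]); print("lid",n,circ(P), np.hypot(*(P[:,:2]-circ(P)[0]).T).round(4))
E
```

```text
44.25 [ 0.3744 -0.169   0.2554] [ 0.4916 -0.0637 -0.9348] 0.05624947711220769
lid top (array([ 0.5292, -0.0414]), np.float64(0.06543539289978446)) [0.0656 0.0657 0.0651 0.0655 0.0662 0.0654 0.0653 0.0648 0.0653 0.065
 0.0654 0.0657 0.0662 0.0658 0.0654 0.0653 0.0651 0.0653 0.065  0.0652
 0.0659 0.066  0.0656 0.0656 0.0654 0.0649 0.0651 0.0652 0.0657]
lid side (array([ 0.5296, -0.0408]), np.float64(0.06654527237058255)) [0.0664 0.0663 0.0665 0.0668 0.0667 0.0666 0.0662 0.0661 0.0662 0.0663
 0.0662 0.0664 0.0669 0.0675 0.0668 0.0668 0.0665 0.0665 0.0665 0.0663
 0.0665 0.0665 0.0666 0.0665 0.0665 0.0661 0.0664 0.0665 0.0662 0.0667
 0.0668 0.0669 0.067  0.0667 0.0665 0.0665]
```

View pics/s28c.png

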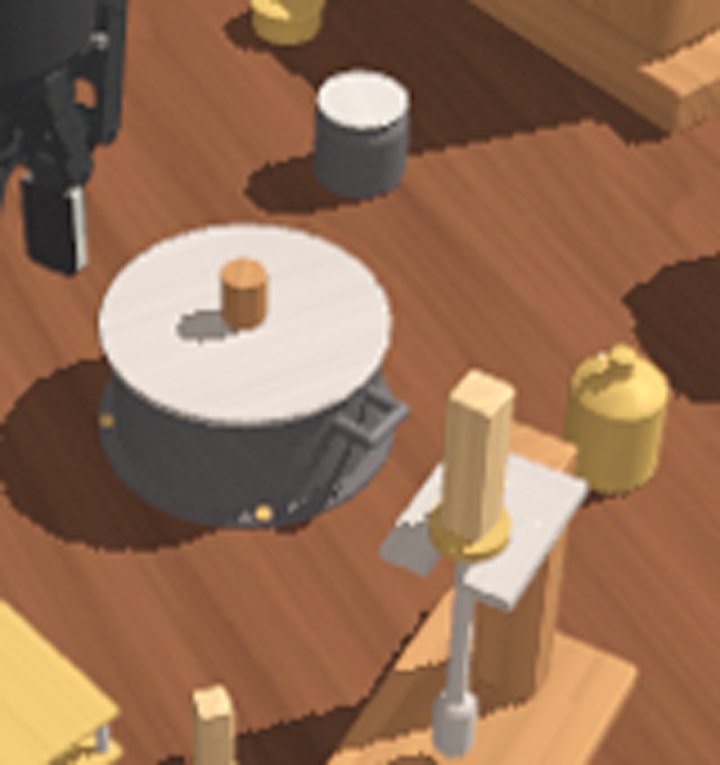

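View pics/t28.png

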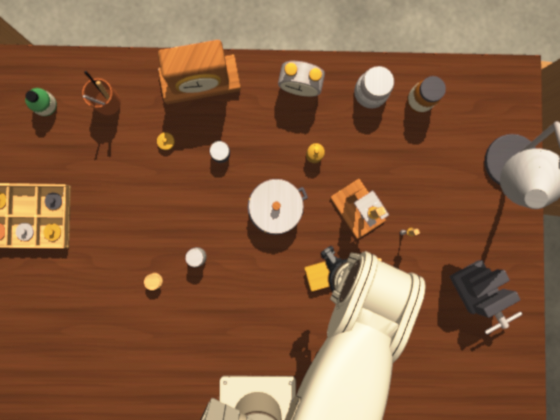

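The lid is centred at (0.5295, −0.041) in both views, flat at plate height. The stirrer hangs upright, the bystanders sit at their starting pixels, and the arm is clear. Handing in.

```bash
python3 -c "
from workcell import order
print(order.job_done())"
```

```text
the job is handed in; nothing more can be done
None
```

The job is done and was handed in at about 44 s of the 72 s allowed. All my final checks agreed with the goal, but the hand-in reports no verdict.

**Stirring:** I took the large stirrer off the rack and made three full anticlockwise turns. The foot was about 6 mm above the pot's floor, going from near the wall inward and back out. After that two chips still sat on others, with tops about 40 mm up instead of 22. I added most of a fourth turn, about 345°, with the foot at about 27 mm, just above the lower layer. That swept the two off.

**Last checks:**
- **Chips:** before the lid went on, the top view showed all seven separately in the pot. Two lay on their sides. None was stacked.
- **Stirrer:** it hangs upright in the rack, with its handle top about 2 mm from where it started.
- **Lid:** it measured flat on the rim in both views and within about 2 mm of the pot's centre.
- **Bystanders:** they were at their starting places in the final top view.

**What disagreed:**
- **Stirrer grip:** the stirrer turned slightly in the grip while sweeping the chips off. The finger opening read about 17 mm on the 18 mm handle, but it still hung cleanly.
- **Lid grip:** the first grip on the lid knob was too high, so I reopened and took it again about 4 mm lower.

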